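# Snap the split clip onto the winder drive's axle

### The arm

A 6-joint arm with a two-finger parallel gripper is mounted at the origin on the work surface. World frame = base frame: x ahead of the robot, y to its left, z up, the work surface at z = 0. Lengths are in mm, angles in rad, forces in N, time in s.
With the tool pointing down it reaches from about 400 to 925 mm from the base axis. Payload 12.5 kg.
Tool frame: the origin (TCP) lies on the centre line of the jaws, within the pads' length; the fingertips stand 19 mm ahead of it and the grasp point (between the pads) is the TCP; y points along the fingers, x is the direction in which the jaws open and shut, and the axes are right-handed (so a half turn about y gives the same grasp; the last joint's range is limited). The gripper opens to 95 mm and grips with 3 to 60 N. Pads are 20 mm wide; open, the fingers measure 119 mm over their backs; the gripper's body (75 mm by 180 mm) begins 59 mm behind the grasp point.
Start: joints at [1.122, 0.491, 1.559, -0, 1.092, -0.106], TCP at [210.062, 588.658, 233.661] pointing down, gripper open.
Joint ranges: [-3.1, 3.1], [-0.84, 2.19], [0.05, 2.79], [-1.13, 4.28], [0.06, 2.93], [-2.69, 2.69]. Speed limits (rad/s): [2.22, 2.22, 2.79, 3.14, 3.14, 3.14].

### API

Orientations are given as [roll, pitch, yaw] about the fixed x, y, z axes, in that order (R = Rz(yaw) Ry(pitch) Rx(roll)).
In Python, from cell import env gives the robot as it stands. The module is installed in compiled form; this text tells all that it offers.
- The arm moves only by the tool move_arm, never from a script. Its argument "rows" is a list of rows, each an object of numbers: "tx", "ty", "tz": the shift along the tool's x, y, z in cm; "rx", "ry", "rz": the turn, a rotation vector about the tool's x, y, z in rad; "grip": the opening in per cent of the stroke, from 0 (shut) to 100 (fully open). In form: [{"tx": .., "ty": .., "tz": .., "rx": .., "ry": .., "rz": .., "grip": ..}, ...]. A call has 1 to 10 rows; each row shifts and turns the commanded pose from where the row before left it, along the tool's axes as they then stand; what a row does not reach is not made up. A row lasts 1/12 s, in which the tool goes at most 41.7 mm and 7.16 degrees, less where a joint would pass 70% of its speed; a pose out of reach is approached as far as the arm can. A call is refused whole if a number of a shift passes 4.17 or a number of a turn 0.125, either way. A call with a gripper value outside its range is refused whole. The fingers move at their own pace and stop on an object; the grip force is fixed at half the most. Time passes only in rows, so rows that do not move let the fingers close. It gives the time, the measured TCP pose, the force and the opening at its end, in the units of the state.
- env.state(): the state, without advancing time (a new reading comes with each control period).
- env.read_camera(name): name is "scene" or "top" or "wrist"; returns (picture, depth): 480x640x3 uint8, blue, green, red; 480x640 float32, mm along the optical axis (not along the pixel's ray), 0 where there is no reading.
- env.calibration(name): a dict with "vertical_fov" (degrees; the focal length in pixels is half the picture's height over the tangent of half this angle, whatever the lens; pixels are square), "cx", "cy" (the principal point, pixels), "eye" and "rotation" of the camera in the world. Camera axes: x right, y up, looking along -z (the intrinsics and any distortion apply to the point x, -y, -z); pixel columns grow to the right and rows downward; lengths in mm; the calibration is good to about 2 mm. The wrist camera is an equidistant fisheye: a pixel r from the principal point sees the ray r / f radians off the axis. A picture is of the moment at which its call begins: read the wrist's pose just before it. calibration takes no time and is no camera call; for the wrist camera it gives the pose at the moment of the call.
- env.job_done(): hands the job in, once; it reports no verdict.
The state is a dict: "t": time; "joints": joint angles; "qvel": joint speeds; "tau": joint torques, N m; "eef_pos": TCP position; "tcp_rot": TCP orientation; "ft_force": force on the tool from outside, world axes, zero at the start; "moment": the same for the moment, N m; "opening": opening from 0.0 (shut) to 1.0 (fully open).
Only numpy, scipy, OpenCV 4.12 (cv2) and the standard library are available. Lean on these libraries where they do the work, as an engineer would, in place of code of your own. Each camera call takes 0.05 s, during which the arm holds its last target.

### The job

The big gear of the filament winder drive still needs its retaining clip: take the fork tool from its rest and, with the fork, slide the split clip lying on the gear sideways into the axle's groove until it snaps in, and finish with a firm push of at least 12 N so that it sits fully home; over 25 N cracks it. Do not touch the clip with the gripper; then lay the tool back in its rest and leave everything else on the bench as it is.

Things in the scene. Friction and masses are not known exactly. Their poses are not given: they have to be found in the camera images.
- clip_center (a point): Centre of the C of the split clip, half-way up its 5 mm; meets groove when home. White plastic, flat on the gear, own +z up, mouth to own +x, 27 mm outside. Behind the C a bar 36 mm wide along y, its rear face at x = -16 mm, gives two flat shoulders beside a 10 mm wide tail (x = -16 to -28 mm).
- clip: The whole split clip, origin under its centre. Sprung jaws meet the groove about 11 mm before home; the push peaks at 8 to 12 N about 8 mm before home, drops to nearly nothing 3 to 2 mm before home as the jaws snap round the axle; then a hard stop. Slides easily on the gear; cracks if pushed with over 25 N.
- groove (a point): Where the clip's centre belongs: on the axis of the upright axle, in its groove, 2.5 mm above the gear's flat top, which is 60 mm above the bench. Own +z up; +x is roughly the way to push the clip. Groove 15 mm across and 7 mm high, right above the gear face; above it the axle is 20 mm thick and ends 81 mm above the bench.
- drive: Filament winder drive, origin on the bench under the axle: plywood box 140 x 110 mm (own x = -50 to 90 mm), top 42 mm above the bench, with a flat dark wooden gear 106 mm across that does not turn and a brass pinion at x = 64 mm. It stands in a jig clamped to the bench (clamps reach y = +-108 mm, 26 mm high) with a few mm of play along x: it gives way at about 4 N until it meets the jig's end stop.
- fork_grip (a point): Centre of the fork tool's wooden handle (110 mm long, 20 mm wide, 22 mm high, flat sides): the place to grip, from above, across the 20 mm. Own +x runs along the handle to the fork, own +z up.
- fork_tips (a point): Midpoint between the two blunt prong tips, 103 mm ahead of the handle's centre on its centre line. The steel fork is a flat plate, 2.5 mm above and below this point, 34 mm wide, its flat tang 5 mm thick too; prongs 9 mm wide, 20 mm long, and between them a 16 mm slot that takes the clip's tail, so that the tips press on its shoulders.
- fork: The whole fork tool, origin under the handle's centre (11 mm below it), axes as at the grip point; about 0.11 kg.
- rest_seat (a point): Where the handle's centre lies when the tool is in its rest, 42 mm above the bench; own x along the handle, +z up. Plywood rest fixed to the bench: base 108 x 60 x 8 mm, two uprights 84 mm apart (8 mm thick, 52 mm high), each with a notch 23 mm wide, flared at the top, under the handle's ends. Fingers fit between the uprights.
- spool: Bystander: filament spool lying flat, 190 mm across, 60 mm high; leave alone.
- mouse: Bystander: computer mouse, 100 x 56 x 30 mm; leave alone.
- parts_tray: Bystander: grey tray of small parts, 110 x 160 x 32 mm; leave alone.
- caliper: Bystander: caliper lying flat, 160 mm long, 12 mm high; leave alone.
- spare_gear: Bystander: small wooden gear, 50 mm across, 10 mm high; leave alone.
- bracket: Bystander: printed angle bracket, 50 x 30 x 40 mm; leave alone.
There are look-alikes about, which are no part of the job. There is more than one size of the fork; the job needs the largest.

How it is judged (in metres and radians):
On the way, in this order (a step that is already met when the one before it is completed fails the run):
1. the fork tool is lifted out of its rest (z of fork_grip in the frame of rest_seat above 0.02 m), for 0.2 s.
2. the clip is home in the groove and is pushed firmly home by the fork, the tool out of its rest (horizontal distance between clip_center and groove below 0.002 m and z of clip_center in the frame of groove between -0.003 and 0.004 m and contact force between fork and clip above 12 N and distance between fork_grip and rest_seat above 0.04 m), for 0.05 s.
At the end, for the whole second after the job is handed in: Clip round the axle in its groove: centre within 2 mm of the axis and -3 to +4 mm in height, flat within 0.12 rad, still. Fork tool lying still in both notches of its rest: handle centre within 20 mm sideways and 5 mm in height of the seat point, in line within 0.12 rad, either way round (horizontal distance between clip_center and groove below 0.002 m and z of clip_center in the frame of groove between -0.003 and 0.004 m and angle between clip_center's own z axis and vertical below 0.12 rad and linear speed of each of clip, fork below 0.02 m/s and horizontal distance between fork_grip and rest_seat below 0.02 m and z of fork_grip in the frame of rest_seat between -0.005 and 0.005 m and angle between the x axis of fork_grip and the x axis of rest_seat, either way round below 0.12 rad); the robot touches nothing.
It fails at once if the fork pushes the clip with more than 25 N (contact force between fork and clip above 25 N).
It fails at once if the fork tool is pressed against the drive with more than 25 N (contact force between fork and drive above 25 N).
It fails at once if the clip is touched by the gripper or arm instead of the tool (contact force between any of the fingers, the arm and clip above 0.3 N).
It fails at once if something else on the bench is shifted by more than 30 mm (distance of any of spool, mouse, parts_tray, caliper, spare_gear, bracket from where it was at the start of the episode above 0.03 m).
It also fails if it takes over 64 s, if anything falls off the work surface, if the arm or the gripper's body presses on something with over 40 N, if the wrist force passes 120 N, or if a joint passes its speed limit or range.

## Working session

There is one attempt and no reset: what is moved stays moved. The work goes in short steps, Python scripts to look and compute and a tool call to move; the robot and the scene stay as the last step left them, time stands still between calls to the robot, and variables do not carry over. Pictures are saved under pics/ and viewed, and the job is handed in when it is done.

Besides the shell and the picture viewer there is one more tool, called after ">>>" as name(argument=value, ...) on one line, values as JSON. move_arm: Moves the arm, as the interface text tells. Its arguments: {"type":"object","properties":{"rows":{"type":"array"}},"required":["rows"]}

```bash
ls; mkdir -p pics
python3 - <<'E'
from cell import env
import cv2,numpy as np
s=env.state();print({k:np.round(v,3).tolist() for k,v in s.items()})
for n in ['scene','top','wrist']:
    print(n,env.calibration(n))
for n in ['scene','top','wrist']:
    p,d=env.read_camera(n);cv2.imwrite(f'pics/{n}0.png',p);np.save(f'pics/{n}0.npy',d)
E
```

```text
pics
{'t': 0.0, 'joints': [1.122, 0.492, 1.559, 0.0, 1.092, -0.106], 'qvel': [0.0, -0.001, -0.002, -0.0, -0.002, 0.002], 'tau': [-0.001, -61.267, -25.82, 0.069, 0.048, -0.0], 'eef_pos': [209.968, 588.433, 233.036], 'tcp_rot': [-1.571, 0.001, 1.228], 'ft_force': [0.674, -0.383, -0.27], 'moment': [0.015, -0.007, 0.02], 'opening': 1.001}
scene {'vertical_fov': 52.15992780959648, 'cx': 324.1413103043766, 'cy': 230.588015190375, 'eye': array([1105.72638003, -833.37445372,  742.0562758 ]), 'rotation': array([0.9707376 , 0.01979916, 0.57834659])}
top {'vertical_fov': 50.706255124233536, 'cx': 318.75611728435706, 'cy': 240.03185713168705, 'eye': array([ 282.01788975,  -28.93528995, 1355.17795168]), 'rotation': array([ 0.21289115,  0.00429657, -1.60978689])}
wrist {'vertical_fov': 65.70646984690485, 'cx': 319.0787736500829, 'cy': 238.65135557944373, 'eye': array([129.62688848, 616.52026818, 384.84145412]), 'rotation': array([-0.30258522,  0.00131865,  1.22780707])}
```

View pics/scene0.png

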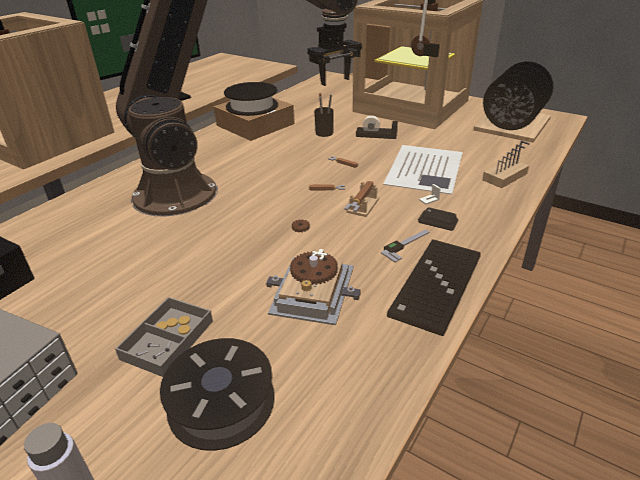

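View pics/top0.png

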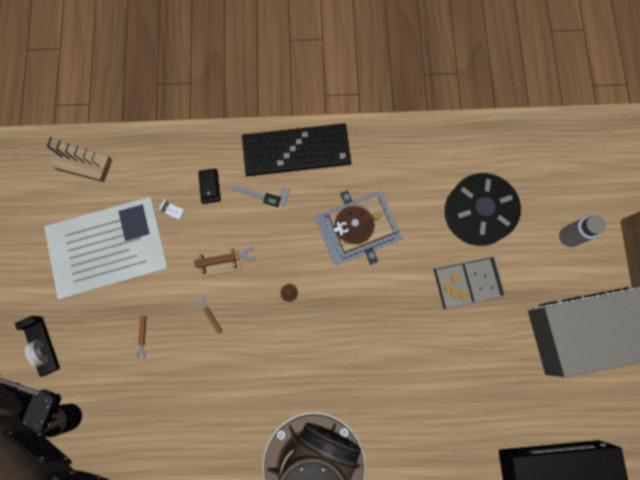

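View pics/wrist0.png

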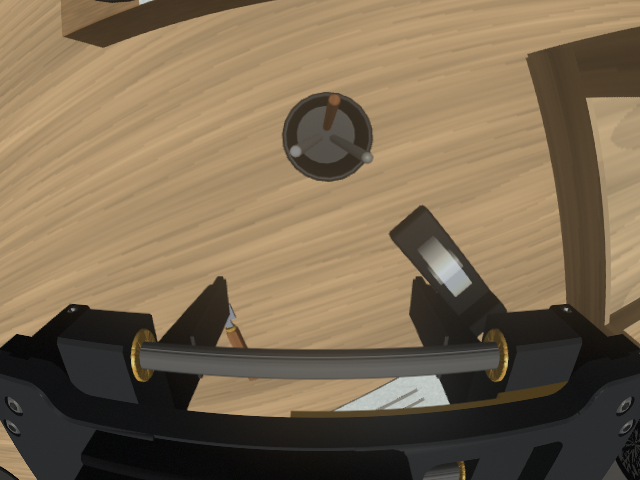

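Fork candidates in the top picture are the tool in the rest (222,260), a small fork (142,335) and another small one (210,315). The one in the rest is the largest and fits the description. I'll check it in a close crop and measure.

```bash
cat > h.py <<'E'
import numpy as np,cv2
from scipy.spatial.transform import Rotation as R
from cell import env
def Rm(r): return R.from_euler('xyz',r).as_matrix()
def pt(cal,u,v,d=None,z=None,fish=False):
    u=np.asarray(u,float);v=np.asarray(v,float)
    f=240/np.tan(np.radians(cal['vertical_fov']/2))
    x=(u-cal['cx'])/f;y=(v-cal['cy'])/f
    if fish:
        r=np.hypot(x,y)+1e-12;t=np.tan(r)/r;x=x*t;y=y*t
    c=np.stack([x,-y,-np.ones_like(x)],-1)@Rm(cal['rotation']).T
    if d is None: d=(z-cal['eye'][2])/c[...,2]
    return cal['eye']+c*np.asarray(d)[...,None]
def proj(cal,P,fish=False):
    f=240/np.tan(np.radians(cal['vertical_fov']/2))
    c=(np.asarray(P,float)-cal['eye'])@Rm(cal['rotation'])
    x=c[...,0]/-c[...,2];y=-c[...,1]/-c[...,2]
    if fish:
        r=np.hypot(x,y)+1e-12;t=np.arctan(r)/r;x=x*t;y=y*t
    return np.stack([cal['cx']+f*x,cal['cy']+f*y],-1)
E
python3 - <<'E'
from h import *
p=cv2.imread('pics/top0.png');d=np.load('pics/top0.npy');cal=env.calibration('top')
a=cv2.resize(p[180:340,120:420],None,fx=2.6,fy=2.6,interpolation=cv2.INTER_CUBIC);cv2.imwrite('pics/topcrop.png',a)
for u,v in [(200,264),(215,261),(235,257),(253,255),(340,228),(355,224),(289,293),(345,197),(371,256),(142,335),(180,300)]:
    print(u,v,np.round(pt(cal,u,v,d[v,u]),1))
E
```

```text
200 264 [513.  278.7  47.6]
215 261 [518.7 238.7  51.3]
235 257 [527.6 186.8  49.2]
253 255 [541.2 146.4  -3.7]
340 228 [591.3 -91.2  63.4]
355 224 [ 595.4 -129.4   84.1]
289 293 [432.   50.1  10.1]
345 197 [ 686.8 -110.8   26. ]
371 256 [ 521.1 -172.4   21.4]
142 335 [337.3 436.6  12. ]
180 300 [426.2 343.1  -2.9]
```

View pics/topcrop.png

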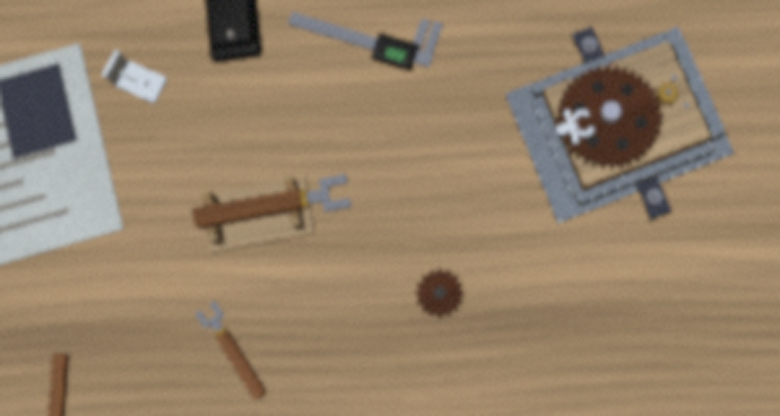

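```bash
cat >> h.py <<'E'
def plan(tgt,yaw,n=None,grip=None,start=None,syaw=None,vmax=35.):
    """rows tool-down; prints compact rows; assumes shift in axes before turn"""
    import json
    s=env.state();p=np.array(s['eef_pos'] if start is None else start,float);y=s['tcp_rot'][2] if syaw is None else syaw
    tgt=np.array(tgt,float);dy=(yaw-y+np.pi)%(2*np.pi)-np.pi
    if n is None: n=max(1,int(np.ceil(max(np.linalg.norm(tgt-p)/vmax,abs(dy)/.11))))
    rows=[]
    for k in range(n):
        step=(tgt-p)/(n-k);c,sn=np.cos(y),np.sin(y)
        tx=round((step[0]*c+step[1]*sn)/10,2);tz=round((-step[0]*sn+step[1]*c)/10,2);ty=round(-step[2]/10,2)
        t=round(-(yaw-y+np.pi)%(2*np.pi),9); t=((y-yaw+np.pi)%(2*np.pi)-np.pi)/(n-k);t=round(t,3)
        r={"tx":tx,"ty":ty,"tz":tz}
        if t: r["ry"]=t
        if grip is not None:r["grip"]=grip
        rows.append(r)
        p=p+10*np.array([tx*c-tz*sn,tx*sn+tz*c,-ty]);y-=t
    for i in range(0,n,10):print(json.dumps(rows[i:i+10]))
    print('end',p.round(1),y)
def st():
    s=env.state();print('t',round(s['t'],2),'pos',np.round(s['eef_pos'],1),'rot',np.round(s['tcp_rot'],4),'F',np.round(s['ft_force'],1),'op',round(float(s['opening']),3),'q',np.round(s['joints'],2))
E
python3 -c "
from h import *
plan([540,135,240],np.radians(10))"
```

```text
[{"tx": -1.86, "ty": -0.04, "tz": -2.73, "ry": 0.062}, {"tx": -1.69, "ty": -0.04, "tz": -2.83, "ry": 0.062}, {"tx": -1.51, "ty": -0.04, "tz": -2.93, "ry": 0.062}, {"tx": -1.32, "ty": -0.04, "tz": -3.02, "ry": 0.062}, {"tx": -1.13, "ty": -0.04, "tz": -3.1, "ry": 0.062}, {"tx": -0.94, "ty": -0.04, "tz": -3.16, "ry": 0.062}, {"tx": -0.74, "ty": -0.04, "tz": -3.22, "ry": 0.062}, {"tx": -0.54, "ty": -0.04, "tz": -3.25, "ry": 0.062}, {"tx": -0.34, "ty": -0.04, "tz": -3.28, "ry": 0.062}, {"tx": -0.14, "ty": -0.04, "tz": -3.3, "ry": 0.062}]
[{"tx": 0.07, "ty": -0.04, "tz": -3.3, "ry": 0.062}, {"tx": 0.27, "ty": -0.04, "tz": -3.29, "ry": 0.062}, {"tx": 0.48, "ty": -0.04, "tz": -3.26, "ry": 0.062}, {"tx": 0.68, "ty": -0.04, "tz": -3.23, "ry": 0.062}, {"tx": 0.88, "ty": -0.04, "tz": -3.18, "ry": 0.062}, {"tx": 1.07, "ty": -0.04, "tz": -3.12, "ry": 0.062}, {"tx": 1.27, "ty": -0.04, "tz": -3.05, "ry": 0.061}]
end [540. 135. 240.] 0.1750056718967219
```

>>> move_arm(rows=[{"tx": -1.9, "tz": -2.7, "ry": 0.06}, {"tx": -1.7, "tz": -2.8, "ry": 0.06}, {"tx": -1.5, "tz": -2.9, "ry": 0.06}, {"tx": -1.3, "tz": -3.0, "ry": 0.06}, {"tx": -1.1, "tz": -3.1, "ry": 0.06}, {"tx": -0.9, "tz": -3.2, "ry": 0.06}, {"tx": -0.7, "tz": -3.2, "ry": 0.06}, {"tx": -0.5, "tz": -3.2, "ry": 0.06}, {"tx": -0.3, "tz": -3.3, "ry": 0.06}, {"tx": -0.1, "tz": -3.3, "ry": 0.06}])

```text
validation failed for argument at $.ro...
```

>>> move_arm(rows=[{"tx": 0.1, "tz": -3.3, "ry": 0.06}, {"tx": 0.3, "tz": -3.3, "ry": 0.06}, {"tx": 0.5, "tz": -3.3, "ry": 0.06}, {"tx": 0.7, "tz": -3.2, "ry": 0.06}, {"tx": 0.9, "tz": -3.2, "ry": 0.06}, {"tx": 1.1, "tz": -3.1, "ry": 0.06}, {"tx": 1.3, "tz": -3.0, "ry": 0.06}, {}, {}])

```text
validation failed for argument at $.ro...
```

Run:
```python
from h import *
st()
c=env.calibration('wrist');p,d=env.read_camera('wrist');cv2.imwrite('pics/w1.png',p);np.savez('pics/w1.npz',d=d,**c);print(c)
```

```text
t 0.15 pos [210.  588.5 233.2] rot [-1.5707e+00  8.0000e-04  1.2280e+00] F [ 0.5 -0.3  1.3] op 1.0 q [ 1.12  0.49  1.56  0.    1.09 -0.11]
{'vertical_fov': 65.70646984690485, 'cx': 319.0787736500829, 'cy': 238.65135557944373, 'eye': array([129.63755007, 616.54232421, 384.98850354]), 'rotation': array([-3.02616685e-01,  1.00972444e-03,  1.22780593e+00])}
```

View pics/w1.png

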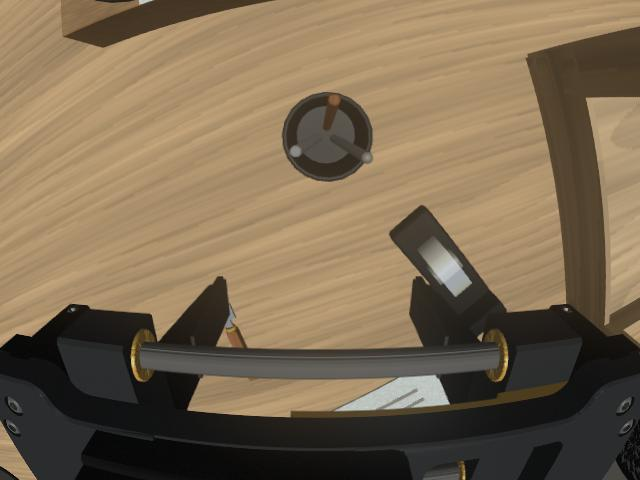

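The move was refused, so rows probably need all seven fields. I'll try with every field filled in.

>>> move_arm(rows=[{"tx": -1.9, "ty": 0, "tz": -2.7, "rx": 0, "ry": 0.06, "rz": 0, "grip": 100}, {"tx": -1.7, "ty": 0, "tz": -2.8, "rx": 0, "ry": 0.06, "rz": 0, "grip": 100}, {"tx": -1.5, "ty": 0, "tz": -2.9, "rx": 0, "ry": 0.06, "rz": 0, "grip": 100}, {"tx": -1.3, "ty": 0, "tz": -3.0, "rx": 0, "ry": 0.06, "rz": 0, "grip": 100}, {"tx": -1.1, "ty": 0, "tz": -3.1, "rx": 0, "ry": 0.06, "rz": 0, "grip": 100}, {"tx": -0.9, "ty": 0, "tz": -3.2, "rx": 0, "ry": 0.06, "rz": 0, "grip": 100}, {"tx": -0.7, "ty": 0, "tz": -3.2, "rx": 0, "ry": 0.06, "rz": 0, "grip": 100}, {"tx": -0.5, "ty": 0, "tz": -3.2, "rx": 0, "ry": 0.06, "rz": 0, "grip": 100}, {"tx": -0.3, "ty": 0, "tz": -3.3, "rx": 0, "ry": 0.06, "rz": 0, "grip": 100}, {"tx": -0.1, "ty": 0, "tz": -3.3, "rx": 0, "ry": 0.06, "rz": 0, "grip": 100}])

```text
t: 1.03
eef_pos: [407.7, 324.3, 233.7]
tcp_rot: [-1.571, -0.0, 0.625]
ft_force: [0.1, -0.1, 0.8]
opening: 1.0
```

>>> move_arm(rows=[{"tx": 0.1, "ty": 0, "tz": -3.3, "rx": 0, "ry": 0.06, "rz": 0, "grip": 100}, {"tx": 0.3, "ty": 0, "tz": -3.3, "rx": 0, "ry": 0.06, "rz": 0, "grip": 100}, {"tx": 0.5, "ty": 0, "tz": -3.3, "rx": 0, "ry": 0.06, "rz": 0, "grip": 100}, {"tx": 0.7, "ty": 0, "tz": -3.2, "rx": 0, "ry": 0.06, "rz": 0, "grip": 100}, {"tx": 0.9, "ty": 0, "tz": -3.2, "rx": 0, "ry": 0.06, "rz": 0, "grip": 100}, {"tx": 1.1, "ty": 0, "tz": -3.1, "rx": 0, "ry": 0.06, "rz": 0, "grip": 100}, {"tx": 1.3, "ty": 0, "tz": -3.0, "rx": 0, "ry": 0.06, "rz": 0, "grip": 100}, {"tx": 0, "ty": 0, "tz": 0, "rx": 0, "ry": 0, "rz": 0, "grip": 100}, {"tx": 0, "ty": 0, "tz": 0, "rx": 0, "ry": 0, "rz": 0, "grip": 100}])

```text
t: 1.78
eef_pos: [549.9, 142.4, 233.2]
tcp_rot: [-1.571, 0.001, 0.206]
ft_force: [-0.4, -0.2, -0.4]
opening: 1.002
```

Run:
```python
from h import *
st()
c=env.calibration('wrist');p,d=env.read_camera('wrist');cv2.imwrite('pics/w1.png',p);np.savez('pics/w1.npz',d=d,**c);print(c)
```

```text
t 1.78 pos [549.9 142.4 233.2] rot [-1.5706e+00  6.0000e-04  2.0570e-01] F [-0.4 -0.2 -0.4] op 1.002 q [ 0.14  0.41  1.7   0.    1.03 -0.07]
{'vertical_fov': 65.70646984690485, 'cx': 319.0787736500829, 'cy': 238.65135557944373, 'eye': array([532.09932402, 224.84182504, 384.9848462 ]), 'rotation': array([-0.30272461,  0.00076569,  0.20549345])}
```

View pics/w1.png

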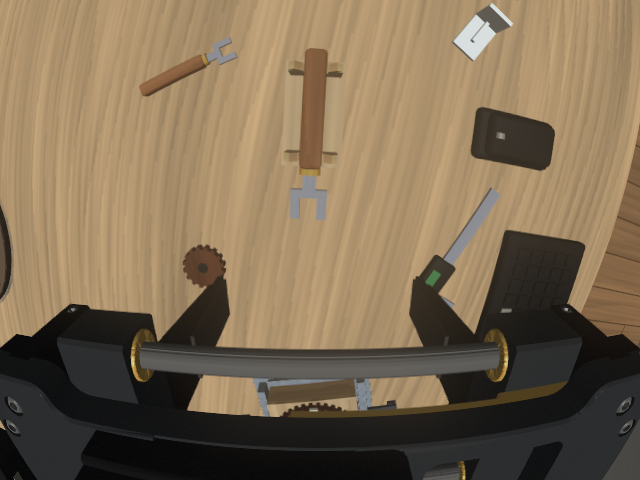

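The wrist view shows the rest fork with its handle from (317,49) to (311,170) and tips at (294,218) and (321,219). The two smaller forks are clearly smaller. Next I'll extract its geometry.

Run:
```python
from h import *
z=np.load('pics/w1.npz');d=z['d'];c={k:z[k] for k in z.files};p=cv2.imread('pics/w1.png')
cv2.imwrite('pics/w1c.png',cv2.resize(p[35:230,270:360],None,fx=3,fy=3,interpolation=cv2.INTER_CUBIC))
U,V=np.meshgrid(np.arange(640),np.arange(480))
P=pt(c,U,V,d,fish=True)
m=np.zeros((480,640),bool);m[40:180,292:335]=1
m&=(P[...,2]>50)&(P[...,2]<70)&(p[...,2].astype(int)>p[...,0]+30)
print(m.sum(),'z',np.percentile(P[m][:,2],[5,50,95]))
Q=pt(c,U[m],V[m],z=53.,fish=True)[:,:2].astype(np.float32)
r=cv2.minAreaRect(Q);print(r)
m2=np.zeros((480,640),bool);m2[172:225,285:330]=1
m2&=(P[...,2]>37)&(P[...,2]<60)&(abs(p[...,2].astype(int)-p[...,0])<30)
print(m2.sum(),np.percentile(P[m2][:,2],[5,50,95]))
Q=pt(c,U[m2],V[m2],z=44.5,fish=True)[:,:2].astype(np.float32)
print(cv2.minAreaRect(Q))
for u,v in [(290,219),(299,218),(318,219),(326,219)]: print(pt(c,u,v,z=44.5,fish=True))
```

```text
2852 z [50.96217163 53.31695552 54.79016587]
((524.14404296875, 236.0321044921875), (37.477447509765625, 114.74711608886719), 11.547785758972168)
904 [43.97703906 45.20831618 46.38700599]
((535.1107788085938, 157.91966247558594), (34.0289192199707, 40.94996643066406), 8.529173851013184)
[522.60708293 134.14544415  44.5       ]
[530.78926756 136.82871204  44.5       ]
[548.57499131 139.52338073  44.5       ]
[555.97634696 141.06980474  44.5       ]
```

View pics/w1c.png

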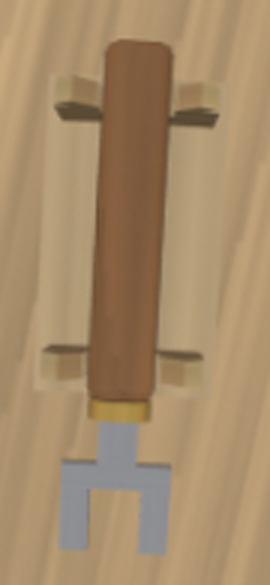

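Run:
```python
from h import *
z=np.load('pics/w1.npz');c={k:z[k] for k in z.files}
f=lambda a,b,h: pt(c,270+(a+.5)/3-.5,35+(b+.5)/3-.5,z=h,fish=True)
B1,B2=f(104,50,53),f(171,50,53);F1,F2=f(88,395,53),f(155,397,53)
b=(f(137,42,53));e=f(122,400,53)
print('back mid',(B1+B2)/2,'w',np.linalg.norm(B1-B2),'front',(F1+F2)/2,np.linalg.norm(F1-F2))
print('ends',b,e,'len',np.linalg.norm(b-e),'mid',(b+e)/2)
t=(f(60,550,44.5)+f(170,553,44.5))/2
v=(F1+F2)/2-(B1+B2)/2;print('dir',np.degrees(np.arctan2(v[1],v[0])))
m=(b+e)/2;w=t-m;print('tips',t,'d',np.linalg.norm(w[:2]),'dir',np.degrees(np.arctan2(w[1],w[0])))
```

```text
back mid [514.95235189 290.52478572  53.        ] w 19.517618193957976 front [531.46150866 187.61793678  53.        ] 19.969832997801703
ends [514.31487054 292.87994123  53.        ] [531.8581108  186.44820644  53.        ] len 107.86787959470975 mid [523.08649067 239.66407383  53.        ]
dir -80.88580506920455
tips [539.20097868 138.0883789   44.5       ] d 102.84599420639012 dir -80.98543041261706
```

```bash
python3 -c "
from h import *
plan([612,-185,233],0.205,n=10)"
```

```text
[{"tx": -0.06, "ty": 0.0, "tz": -3.34}, {"tx": -0.06, "ty": 0.0, "tz": -3.34}, {"tx": -0.06, "ty": 0.0, "tz": -3.34}, {"tx": -0.06, "ty": 0.0, "tz": -3.34}, {"tx": -0.06, "ty": 0.0, "tz": -3.34}, {"tx": -0.06, "ty": 0.01, "tz": -3.35}, {"tx": -0.06, "ty": 0.0, "tz": -3.34, "ry": 0.001}, {"tx": -0.06, "ty": 0.01, "tz": -3.35}, {"tx": -0.06, "ty": 0.0, "tz": -3.34, "ry": 0.001}, {"tx": -0.07, "ty": 0.01, "tz": -3.35}]
end [ 612. -185.  233.] 0.20545509822326435
```

>>> move_arm(rows=[{"tx": -0.1, "ty": 0, "tz": -3.7, "rx": 0, "ry": 0, "rz": 0, "grip": 100}, {"tx": -0.1, "ty": 0, "tz": -3.7, "rx": 0, "ry": 0, "rz": 0, "grip": 100}, {"tx": -0.1, "ty": 0, "tz": -3.7, "rx": 0, "ry": 0, "rz": 0, "grip": 100}, {"tx": -0.1, "ty": 0, "tz": -3.7, "rx": 0, "ry": 0, "rz": 0, "grip": 100}, {"tx": -0.1, "ty": 0, "tz": -3.7, "rx": 0, "ry": 0, "rz": 0, "grip": 100}, {"tx": -0.1, "ty": 0, "tz": -3.7, "rx": 0, "ry": 0, "rz": 0, "grip": 100}, {"tx": -0.1, "ty": 0, "tz": -3.7, "rx": 0, "ry": 0, "rz": 0, "grip": 100}, {"tx": 0, "ty": 0, "tz": -3.7, "rx": 0, "ry": 0, "rz": 0, "grip": 100}, {"tx": 0, "ty": 0, "tz": -3.7, "rx": 0, "ry": 0, "rz": 0, "grip": 100}, {"tx": 0, "ty": 0, "tz": 0, "rx": 0, "ry": 0, "rz": 0, "grip": 100}])

```text
t: 2.67
eef_pos: [612.0, -187.6, 233.3]
tcp_rot: [-1.572, -0.0, 0.206]
ft_force: [0.7, 0.3, -1.2]
opening: 1.0
```

>>> move_arm(rows=[{"tx": 0, "ty": 0, "tz": 0, "rx": 0, "ry": 0, "rz": 0, "grip": 100}])

```text
t: 2.75
eef_pos: [611.2, -183.8, 233.2]
tcp_rot: [-1.57, 0.0, 0.207]
ft_force: [0.2, 0.1, -0.0]
opening: 0.999
```

Run:
```python
from h import *
st()
c=env.calibration('wrist');p,d=env.read_camera('wrist');cv2.imwrite('pics/w2.png',p);np.savez('pics/w2.npz',d=d,**c);print(c['eye'])
```

```text
t 2.75 pos [ 611.2 -183.8  233.2] rot [-1.5701e+00  5.0000e-04  2.0750e-01] F [ 0.2  0.1 -0. ] op 0.999 q [-0.4   0.51  1.52  0.    1.11 -0.6 ]
[ 593.20860252 -101.50445086  385.00717338]
```

View pics/w2.png

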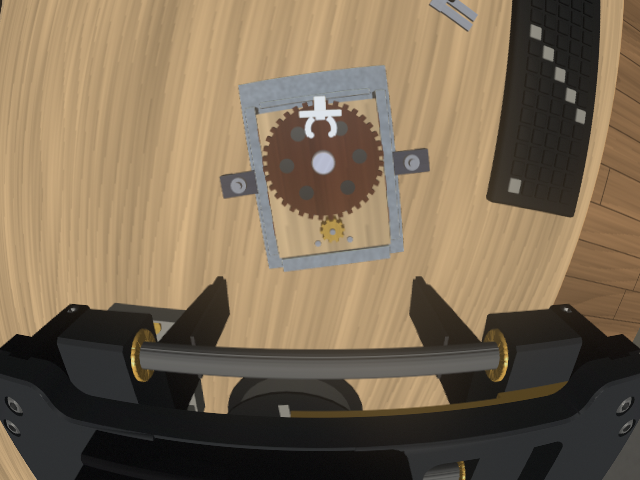

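Run:
```python
from h import *
z=np.load('pics/w2.npz');d=z['d'];c={k:z[k] for k in z.files};p=cv2.imread('pics/w2.png')
cv2.imwrite('pics/w2c.png',cv2.resize(p[60:190,255:385],None,fx=4.6,fy=4.6,interpolation=cv2.INTER_CUBIC))
U,V=np.meshgrid(np.arange(640),np.arange(480));P=pt(c,U,V,d,fish=True)
for u,v in [(320,85),(300,92),(300,110),(300,150),(323,162),(260,160),(335,225),(230,185),(385,80)]:print(u,v,P[v,u].round(1))
roi=np.zeros((480,640),bool);roi[90:145,290:350]=1
m=roi&(p.min(2)>190);print('clip px',m.sum(),'z',np.median(P[m][:,2]))
Q=pt(c,U[m],V[m],z=65.,fish=True)[:,:2]
np.save('pics/clip.npy',Q)
roi=np.zeros((480,640),bool);roi[148:178,308:338]=1
hsv=cv2.cvtColor(p,cv2.COLOR_BGR2HSV)
m=roi&(p[...,0]>120);print('axle px',m.sum(),np.median(P[m][:,2]),U[m].mean(),V[m].mean(),U[m].min(),U[m].max(),V[m].min(),V[m].max())
Q=pt(c,U[m],V[m],z=81.,fish=True)[:,:2].astype(np.float32);print(cv2.minEnclosingCircle(Q),Q.mean(0))
```

```text
320 85 [585.2 -59.9   5.7]
300 92 [567.1 -71.    6.5]
300 110 [574.1 -90.9  61.2]
300 150 [ 581.1 -125.1   60.6]
323 162 [ 602.1 -129.4   81.9]
260 160 [ 544.  -144.2   30. ]
335 225 [ 625.2 -184.8   61.1]
230 185 [ 515.4 -177.2   13.7]
385 80 [647.7 -39.9   6.8]
clip px 663 z 65.6378025437188
axle px 404 81.59164497055136 322.8985148514852 162.40841584158414 312 334 151 173
((602.0283203125, -129.8244171142578), 9.37092399597168) [ 602.15857 -129.88037]
```

View pics/w2c.png

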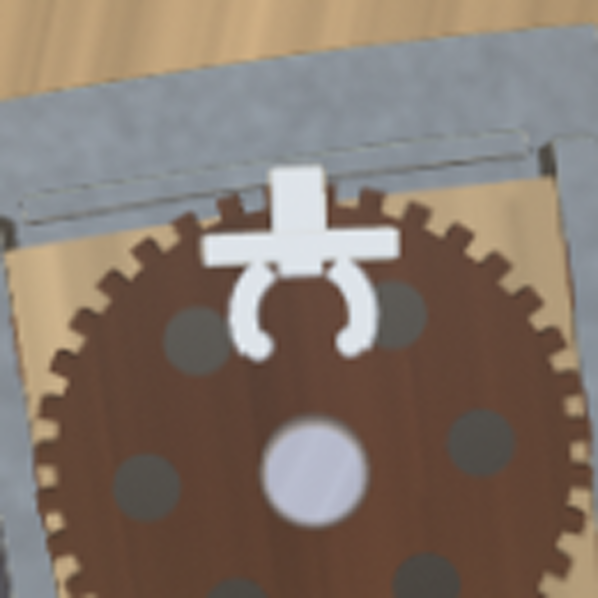

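Run:
```python
from h import *
from scipy.optimize import minimize
z=np.load('pics/w2.npz');c={k:z[k] for k in z.files}
f=lambda a,b,h=65: pt(c,255+(a+.5)/4.6-.5,60+(b+.5)/4.6-.5,z=h,fish=True)[:2]
tail=(f(270,166)+f(327,166))/2; rl,rr=f(202,236),f(398,228); fl,fr=f(204,266),f(399,258)
x=lambda v:np.degrees(np.arctan2(v[1],v[0]))
print('bar w',np.linalg.norm(rl-rr),'rear mid',(rl+rr)/2,'bar dir(y)',x(rr-rl),x(fr-fl))
mouth=(f(258,362)+f(350,357))/2
print('tail',tail,'mouth',mouth,'axis dir',x(mouth-tail))
a=(rl+rr)/2-tail;print('tail to rear',np.linalg.norm(a))
ax=np.radians(x(rr-rl)-90);print(np.degrees(ax)); u=np.array([np.cos(ax),np.sin(ax)])
C=(rl+rr)/2+16*u;print('center',C, 'from tail', tail+28*u)
g=np.array([602.1,-129.9]);w=g-C;print('to groove',np.linalg.norm(w),x(w),'lateral',-w[0]*u[1]+w[1]*u[0])
# mask fit
Q=np.load('pics/clip.npy')
def inside(q):
    X,Y=q.T
    r=np.hypot(X,Y);arc=(r<13.5)&(r>9)&~((X>0)&(abs(Y)<9*0.75));
    return ((X<-10)&(X>-16)&(abs(Y)<18))|((X>-28)&(X<-10)&(abs(Y)<5))|arc
# drive direction from jig rails
for A,B in [((0,100),(598,25))]:
    print('jig back edge dir',x(f(*B,7)-f(*A,7)))
```

```text
bar w 36.06425574246636 rear mid [590.70993746 -87.57481605] bar dir(y) 14.285435687655077 14.301699218645672
tail [587.91107881 -75.59720672] mouth [ 596.37268867 -110.88429866] axis dir -76.51546276529943
tail to rear 12.300273779462504
-75.71456431234492
center [ 594.65798042 -103.08007183] from tail [ 594.82015401 -102.73140433]
to groove 27.833293056490014 -74.49167807672838 lateral 0.5940117599937134
jig back edge dir 19.35935039370763
```

Clip centre is about (594.7,-103), its axis at -75.8° and groove (602,-130). The fork handle is at (523,239.6) with heading -80.9°. Going to grasp.

```bash
python3 -c "
from h import *
plan([523.1,239.7,110],0.159,n=13)"
```

```text
[{"tx": 0.01, "ty": 0.95, "tz": 3.32, "ry": 0.004}, {"tx": -0.0, "ty": 0.95, "tz": 3.32, "ry": 0.004}, {"tx": -0.02, "ty": 0.95, "tz": 3.32, "ry": 0.004}, {"tx": -0.03, "ty": 0.95, "tz": 3.32, "ry": 0.004}, {"tx": -0.04, "ty": 0.95, "tz": 3.32, "ry": 0.004}, {"tx": -0.06, "ty": 0.95, "tz": 3.32, "ry": 0.004}, {"tx": -0.07, "ty": 0.95, "tz": 3.32, "ry": 0.004}, {"tx": -0.08, "ty": 0.95, "tz": 3.31, "ry": 0.004}, {"tx": -0.09, "ty": 0.95, "tz": 3.32, "ry": 0.004}, {"tx": -0.11, "ty": 0.95, "tz": 3.31, "ry": 0.003}]
[{"tx": -0.12, "ty": 0.94, "tz": 3.31, "ry": 0.004}, {"tx": -0.13, "ty": 0.95, "tz": 3.32, "ry": 0.003}, {"tx": -0.14, "ty": 0.94, "tz": 3.31, "ry": 0.004}]
end [523.1 239.7 110. ] 0.15857384527703766
```

>>> move_arm(rows=[{"tx": 0, "ty": 0.6, "tz": 3.8, "rx": 0, "ry": 0.005, "rz": 0, "grip": 100}, {"tx": 0, "ty": 1.0, "tz": 3.8, "rx": 0, "ry": 0.005, "rz": 0, "grip": 100}, {"tx": 0, "ty": 1.0, "tz": 3.8, "rx": 0, "ry": 0.005, "rz": 0, "grip": 100}, {"tx": 0, "ty": 1.0, "tz": 3.8, "rx": 0, "ry": 0.005, "rz": 0, "grip": 100}, {"tx": -0.1, "ty": 1.0, "tz": 3.8, "rx": 0, "ry": 0.005, "rz": 0, "grip": 100}, {"tx": -0.1, "ty": 1.0, "tz": 3.8, "rx": 0, "ry": 0.005, "rz": 0, "grip": 100}, {"tx": -0.1, "ty": 1.0, "tz": 3.8, "rx": 0, "ry": 0.005, "rz": 0, "grip": 100}, {"tx": -0.1, "ty": 1.0, "tz": 3.8, "rx": 0, "ry": 0.005, "rz": 0, "grip": 100}, {"tx": -0.1, "ty": 1.0, "tz": 3.8, "rx": 0, "ry": 0.005, "rz": 0, "grip": 100}, {"tx": -0.1, "ty": 1.0, "tz": 3.8, "rx": 0, "ry": 0.003, "rz": 0, "grip": 100}])

```text
t: 3.63
eef_pos: [533.2, 192.3, 137.7]
tcp_rot: [-1.571, -0.0, 0.162]
ft_force: [1.1, 0.8, -0.6]
opening: 0.999
```

>>> move_arm(rows=[{"tx": -0.2, "ty": 1.0, "tz": 2.6, "rx": 0, "ry": 0, "rz": 0, "grip": 100}, {"tx": -0.2, "ty": 1.0, "tz": 2.6, "rx": 0, "ry": 0, "rz": 0, "grip": 100}, {"tx": 0, "ty": 0, "tz": 0, "rx": 0, "ry": 0, "rz": 0, "grip": 100}, {"tx": 0, "ty": 0, "tz": 0, "rx": 0, "ry": 0, "rz": 0, "grip": 100}])

```text
t: 3.97
eef_pos: [521.3, 241.8, 117.5]
tcp_rot: [-1.571, 0.001, 0.165]
ft_force: [0.3, 0.9, 0.2]
opening: 1.001
```

Run:
```python
from h import *
st()
plan([523.1,239.7,42],0.159,n=4)
c=env.calibration('wrist');p,d=env.read_camera('wrist');cv2.imwrite('pics/w3.png',p)
```

```text
t 3.97 pos [521.3 241.8 117.5] rot [-1.5708e+00  9.0000e-04  1.6490e-01] F [0.3 0.9 0.2] op 1.001 q [0.32 0.56 1.8  0.   0.78 0.15]
[{"tx": 0.04, "ty": 1.89, "tz": -0.06, "ry": 0.001}, {"tx": 0.04, "ty": 1.89, "tz": -0.06, "ry": 0.002}, {"tx": 0.03, "ty": 1.89, "tz": -0.06, "ry": 0.001}, {"tx": 0.04, "ty": 1.88, "tz": -0.06, "ry": 0.002}]
end [523.1 239.7  42. ] 0.15885341427622346
```

View pics/w3.png

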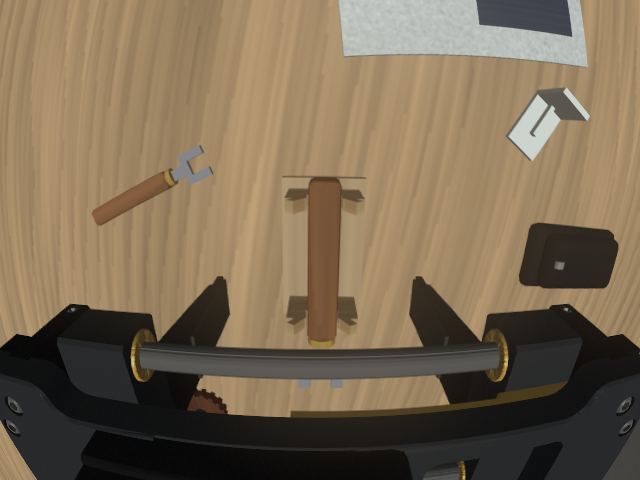

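The handle at (324,260) lies between the open fingers with no obstruction. Descending and gripping.

>>> move_arm(rows=[{"tx": 0.1, "ty": 1.9, "tz": -0.1, "rx": 0, "ry": 0.003, "rz": 0, "grip": 100}, {"tx": 0.1, "ty": 1.9, "tz": -0.1, "rx": 0, "ry": 0.003, "rz": 0, "grip": 100}, {"tx": 0, "ty": 1.9, "tz": 0, "rx": 0, "ry": 0, "rz": 0, "grip": 100}, {"tx": 0, "ty": 1.8, "tz": 0, "rx": 0, "ry": 0, "rz": 0, "grip": 100}, {"tx": 0, "ty": 0, "tz": 0, "rx": 0, "ry": 0, "rz": 0, "grip": 60}, {"tx": 0, "ty": 0, "tz": 0, "rx": 0, "ry": 0, "rz": 0, "grip": 40}, {"tx": 0, "ty": 0, "tz": 0, "rx": 0, "ry": 0, "rz": 0, "grip": 40}])

```text
t: 4.6
eef_pos: [525.9, 237.6, 43.9]
tcp_rot: [-1.571, -0.001, 0.154]
ft_force: [0.2, 0.3, -0.0]
opening: 0.848
```

```bash
python3 -c "
from h import *
st()"
```

```text
t 4.6 pos [525.9 237.6  43.9] rot [-1.5705e+00 -1.3000e-03  1.5350e-01] F [ 0.2  0.3 -0. ] op 0.848 q [0.31 0.67 1.84 0.   0.63 0.16]
```

>>> move_arm(rows=[{"tx": -0.2, "ty": 0.1, "tz": 0.2, "rx": 0, "ry": -0.005, "rz": 0, "grip": 30}, {"tx": 0, "ty": 0, "tz": 0, "rx": 0, "ry": 0, "rz": 0, "grip": 30}, {"tx": 0, "ty": 0, "tz": 0, "rx": 0, "ry": 0, "rz": 0, "grip": 30}, {"tx": 0, "ty": 0, "tz": 0, "rx": 0, "ry": 0, "rz": 0, "grip": 30}])

```text
t: 4.93
eef_pos: [523.2, 239.7, 42.2]
tcp_rot: [-1.571, -0.001, 0.159]
ft_force: [0.1, -0.7, 0.3]
opening: 0.564
```

Run:
```python
from h import *
st()
p,d=env.read_camera('wrist');cv2.imwrite('pics/w4.png',p[100:400,180:480])
```

```text
t 4.93 pos [523.2 239.7  42.2] rot [-1.5706e+00 -9.0000e-04  1.5920e-01] F [ 0.1 -0.7  0.3] op 0.564 q [0.31 0.68 1.84 0.   0.62 0.16]
```

View pics/w4.png

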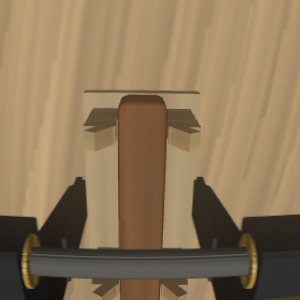

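Handle centred between the fingers (col ≈141 of fingers 80/203). Closing.

>>> move_arm(rows=[{"tx": 0, "ty": 0, "tz": 0, "rx": 0, "ry": 0, "rz": 0, "grip": 0}, {"tx": 0, "ty": 0, "tz": 0, "rx": 0, "ry": 0, "rz": 0, "grip": 0}, {"tx": 0, "ty": 0, "tz": 0, "rx": 0, "ry": 0, "rz": 0, "grip": 0}, {"tx": 0, "ty": 0, "tz": 0, "rx": 0, "ry": 0, "rz": 0, "grip": 0}, {"tx": 0, "ty": 0, "tz": 0, "rx": 0, "ry": 0, "rz": 0, "grip": 0}, {"tx": 0, "ty": 0, "tz": 0, "rx": 0, "ry": 0, "rz": 0, "grip": 0}, {"tx": 0, "ty": 0, "tz": 0, "rx": 0, "ry": 0, "rz": 0, "grip": 0}, {"tx": 0, "ty": 0, "tz": 0, "rx": 0, "ry": 0, "rz": 0, "grip": 0}])

```text
t: 5.65
eef_pos: [523.1, 239.5, 41.6]
tcp_rot: [-1.571, -0.0, 0.159]
ft_force: [0.3, 0.3, -1.0]
opening: 0.211
```

```bash
python3 -c "
from h import *
st()"
```

```text
t 5.65 pos [523.1 239.5  41.6] rot [-1.5707e+00 -1.0000e-04  1.5910e-01] F [ 0.3  0.3 -1. ] op 0.211 q [0.31 0.68 1.84 0.   0.62 0.16]
```

>>> move_arm(rows=[{"tx": 0, "ty": -0.5, "tz": 0, "rx": 0, "ry": 0, "rz": 0, "grip": 0}, {"tx": 0, "ty": -1.0, "tz": 0, "rx": 0, "ry": 0, "rz": 0, "grip": 0}, {"tx": 0, "ty": -1.5, "tz": 0, "rx": 0, "ry": 0, "rz": 0, "grip": 0}, {"tx": 0, "ty": -2.0, "tz": 0, "rx": 0, "ry": 0, "rz": 0, "grip": 0}, {"tx": 0, "ty": -2.0, "tz": 0, "rx": 0, "ry": 0, "rz": 0, "grip": 0}, {"tx": 0, "ty": 0, "tz": 0, "rx": 0, "ry": 0, "rz": 0, "grip": 0}, {"tx": 0, "ty": 0, "tz": 0, "rx": 0, "ry": 0, "rz": 0, "grip": 0}])

```text
t: 6.23
eef_pos: [523.3, 239.7, 113.0]
tcp_rot: [-1.57, -0.002, 0.159]
ft_force: [0.5, 1.0, -2.0]
opening: 0.206
```

Run:
```python
from h import *
st()
c=env.calibration('top');p,d=env.read_camera('top');cv2.imwrite('pics/t1.png',p);np.save('pics/t1.npy',d)
cv2.imwrite('pics/t1c.png',cv2.resize(p[200:300,170:420],None,fx=3,fy=3,interpolation=cv2.INTER_CUBIC))
# plan to pre-push pose
h=np.radians(-75.3);u=np.array([np.cos(h),np.sin(h)])
C=np.array([594.7,-103.0])
rear=C-16*u
tips=rear-25*u
g=tips-103*u;print('grip pre',g,'yaw',h+np.pi/2)
plan([g[0]-0,g[1],110],h+np.pi/2)
```

```text
t 6.23 pos [523.3 239.7 113. ] rot [-1.5703 -0.0022  0.1591] F [ 0.5  1.  -2. ] op 0.206 q [0.31 0.57 1.8  0.   0.77 0.16]
grip pre [558.15885598  36.2865564 ] yaw 0.25656340004316647
[{"tx": 0.04, "ty": 0.03, "tz": -3.44, "ry": -0.016}, {"tx": -0.01, "ty": 0.03, "tz": -3.44, "ry": -0.016}, {"tx": -0.06, "ty": 0.03, "tz": -3.44, "ry": -0.016}, {"tx": -0.12, "ty": 0.04, "tz": -3.43, "ry": -0.016}, {"tx": -0.18, "ty": 0.03, "tz": -3.43, "ry": -0.017}, {"tx": -0.23, "ty": 0.04, "tz": -3.43, "ry": -0.016}]
end [558.2  36.3 110. ] 0.25606408374915723
```

View pics/t1c.png

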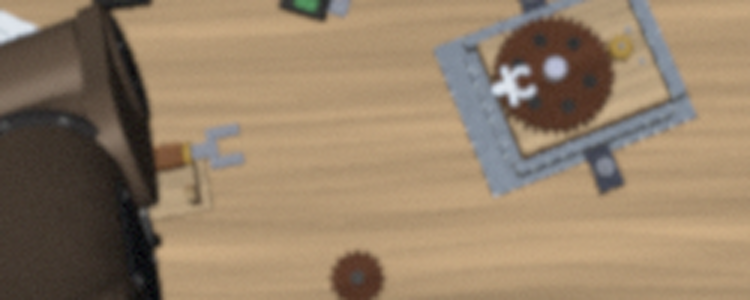

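>>> move_arm(rows=[{"tx": 0, "ty": 0, "tz": -2.0, "rx": 0, "ry": -0.014, "rz": 0, "grip": 0}, {"tx": 0, "ty": 0, "tz": -3.0, "rx": 0, "ry": -0.014, "rz": 0, "grip": 0}, {"tx": 0, "ty": 0, "tz": -3.0, "rx": 0, "ry": -0.014, "rz": 0, "grip": 0}, {"tx": -0.1, "ty": 0, "tz": -3.0, "rx": 0, "ry": -0.014, "rz": 0, "grip": 0}, {"tx": -0.1, "ty": 0, "tz": -3.0, "rx": 0, "ry": -0.014, "rz": 0, "grip": 0}, {"tx": -0.1, "ty": 0, "tz": -3.0, "rx": 0, "ry": -0.014, "rz": 0, "grip": 0}, {"tx": -0.1, "ty": 0, "tz": -2.2, "rx": 0, "ry": -0.014, "rz": 0, "grip": 0}, {"tx": -0.1, "ty": 0, "tz": -1.2, "rx": 0, "ry": 0, "rz": 0, "grip": 0}, {"tx": 0, "ty": 0, "tz": 0, "rx": 0, "ry": 0, "rz": 0, "grip": 0}, {"tx": 0, "ty": 0, "tz": 0, "rx": 0, "ry": 0, "rz": 0, "grip": 0}])

```text
t: 7.12
eef_pos: [559.3, 38.8, 111.0]
tcp_rot: [-1.57, 0.001, 0.256]
ft_force: [-1.0, 0.6, -1.1]
opening: 0.209
```

Run:
```python
from h import *
st()
plan([558.2,36.3,63.2],.2566,n=4)
c=env.calibration('top');p,d=env.read_camera('top');cv2.imwrite('pics/t2.png',p);np.save('pics/t2.npy',d)
cv2.imwrite('pics/t2c.png',cv2.resize(p[180:280,230:420],None,fx=4,fy=4,interpolation=cv2.INTER_CUBIC))
p,d=env.read_camera('scene');cv2.imwrite('pics/s2c.png',cv2.resize(p[180:330,240:400],None,fx=4,fy=4,interpolation=cv2.INTER_CUBIC))
```

```text
t 7.12 pos [559.3  38.8 111. ] rot [-1.5702e+00  1.2000e-03  2.5550e-01] F [-1.   0.6 -1.1] op 0.209 q [-0.05  0.56  1.84  0.    0.75 -0.3 ]
[{"tx": -0.04, "ty": 1.19, "tz": -0.05}, {"tx": -0.04, "ty": 1.2, "tz": -0.05}, {"tx": -0.04, "ty": 1.19, "tz": -0.06, "ry": -0.001}, {"tx": -0.05, "ty": 1.2, "tz": -0.05}]
end [558.2  36.3  63.2] 0.2565009946252268
```

View pics/t2c.png

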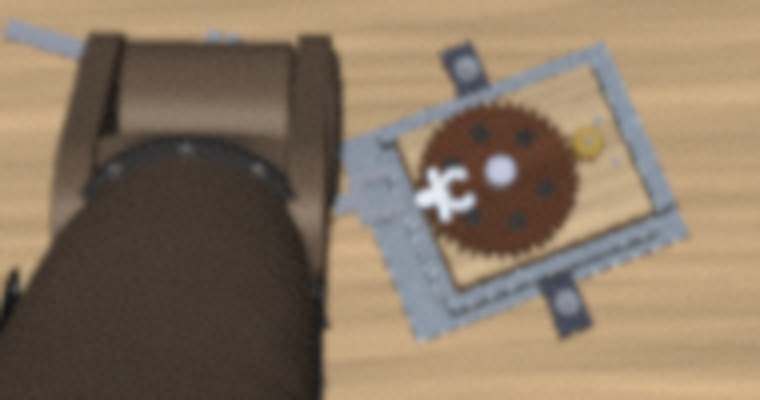

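View pics/s2c.png

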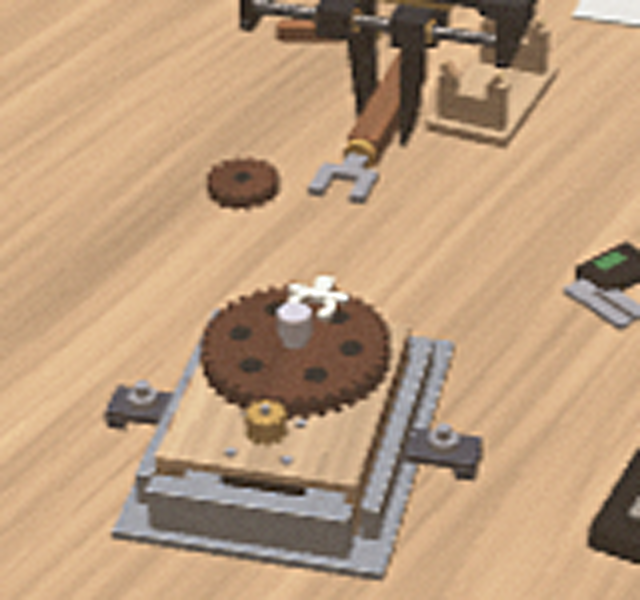

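>>> move_arm(rows=[{"tx": -0.1, "ty": 1.2, "tz": 0, "rx": 0, "ry": 0, "rz": 0, "grip": 0}, {"tx": -0.1, "ty": 1.2, "tz": 0, "rx": 0, "ry": 0, "rz": 0, "grip": 0}, {"tx": 0, "ty": 1.2, "tz": 0, "rx": 0, "ry": -0.001, "rz": 0, "grip": 0}, {"tx": 0, "ty": 0.8, "tz": 0, "rx": 0, "ry": 0, "rz": 0, "grip": 0}, {"tx": 0, "ty": 0.3, "tz": 0, "rx": 0, "ry": 0, "rz": 0, "grip": 0}, {"tx": 0, "ty": 0, "tz": 0, "rx": 0, "ry": 0, "rz": 0, "grip": 0}, {"tx": 0, "ty": 0, "tz": 0, "rx": 0, "ry": 0, "rz": 0, "grip": 0}])

```text
t: 7.8
eef_pos: [557.8, 38.7, 64.9]
tcp_rot: [-1.571, -0.0, 0.259]
ft_force: [0.3, -0.3, -1.4]
opening: 0.211
```

Run:
```python
from h import *
st()
s=env.state();y=s['tcp_rot'][2];u=np.array([np.sin(y),-np.cos(y)]);lat=np.array([np.cos(y),np.sin(y)])
t=np.array(s['eef_pos'][:2])+103*u;R0=np.array([590.7,-87.4])
print('tips',t,'to rear: along',(R0-t)@u,'lat',(R0-t)@lat)
c=env.calibration('top');p,d=env.read_camera('top')
a=p[195:255,300:360];cv2.imwrite('pics/t3c.png',cv2.resize(a,None,fx=9,fy=9,interpolation=cv2.INTER_CUBIC))
np.save('pics/t3.npy',p);np.save('pics/t3d.npy',d)
p,d=env.read_camera('scene');cv2.imwrite('pics/s3c.png',cv2.resize(p[200:300,270:370],None,fx=6,fy=6,interpolation=cv2.INTER_CUBIC))
```

```text
t 7.8 pos [557.8  38.7  64.9] rot [-1.5707e+00 -2.0000e-04  2.5850e-01] F [ 0.3 -0.3 -1.4] op 0.211 q [-0.05  0.63  1.87  0.    0.64 -0.31]
tips [584.17918412 -60.92326506] to rear: along 27.26394244145558 lat -0.4647315396551702
```

View pics/t3c.png

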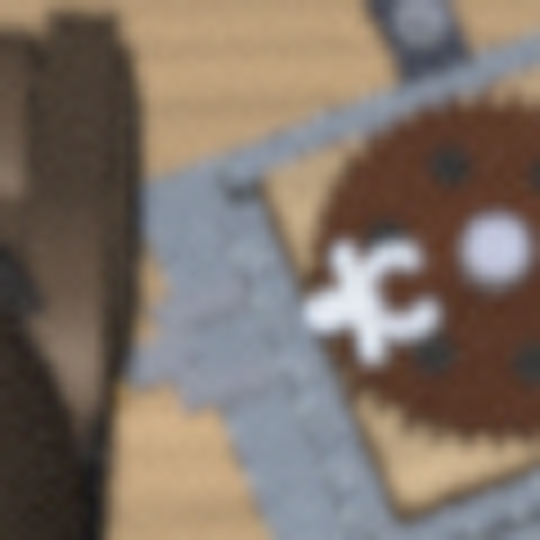

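View pics/s3c.png

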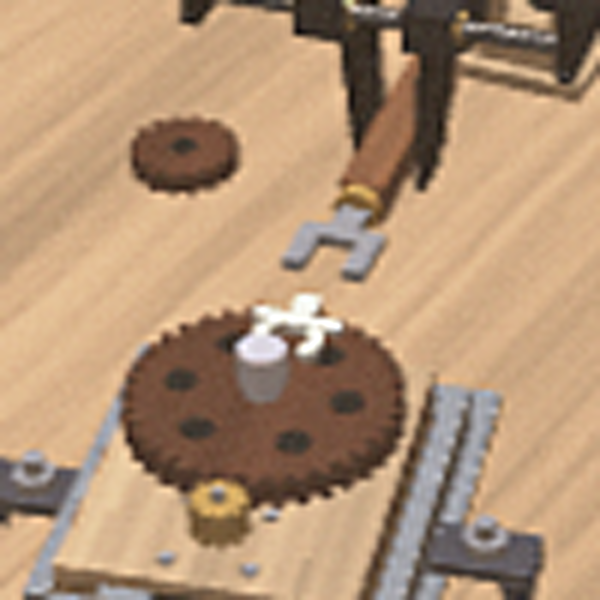

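Run:
```python
from h import *
c=env.calibration('top');d=np.load('pics/t3d.npy');p=np.load('pics/t3.npy')
U,V=np.meshgrid(np.arange(640),np.arange(480));P=pt(c,U,V,d)
np.set_printoptions(linewidth=250)
print(P[225:243,312:346,2].round(0).astype(int))
m=(P[...,2]>50)&(P[...,2]<75)&(U>312)&(U<332)&(V>222)&(V<245)
Q=pt(c,U[m],V[m],z=66.5)[:,:2];h=.2585;u=np.array([np.sin(h),-np.cos(h)]);l=np.array([np.cos(h),np.sin(h)])
print(m.sum(),'lat range',np.sort(Q@l)[[0,1,2,-3,-2,-1]],'along',np.sort(Q@u)[[0,-3,-1]])
m2=(p.min(2)>170)&(U>330)&(U<352)&(V>218)&(V<240)
Q2=pt(c,U[m2],V[m2],z=65)[:,:2];b=Q2[(Q2@u<np.sort(Q2@u)[5]+4)]
print(m2.sum(),'clip lat',np.sort(Q2@l)[[0,1,2,-3,-2,-1]],'along',(Q2@u).min(),'tail lat',(b@l).mean())
```

```text
[[ 356  350  345  313   -3   -2   12    3    3    6    2    7    4    3    6    7    9    2    5    1   24   40   63   58   59   63   67   62   63   62   55   57   60   59]
 [ 354  346  338  312    0    3   -2    6    3    2    9    4    6    7   67   10   13    7    7    6   14   30   56   51   57   62   62   59   62   56   60   57   53   59]
 [ 354  350  340  309   -2   -7    4    8    5    4   66   67   66   65   67    3    4   11    6    3    5   30   39   42   56   57   61   67   64   57   63   62   56   55]
 [ 354  345  337  307    1    4   -4   68   66   66   68   62   64   66   64    3   10    8    7    5    3   11   58   63   64   67   64   58   61   59   56   62   64   58]
 [ 350  348  333   -4   64   61   65   67   63   65   63   64   66   61   66   65    8    5   14    2    0    7   60   65   65   63   58   62   61   62   55   59   58   56]
 [ 351  344  331   -2   -2   68   71   64   70   69   65   68   64    1    6    4    6   12    7    0    1    1   60   64   62   62   71   61   62   56   65   63   57   56]
 [ 346  340  333   -1    2   64   61   67   68   65    6   -1 
[... 1598 characters left out ...]
  5    4    9    6   10    0   15   35   38   47   62   48 1355   60]
 [ 337    0   -7   -2    1   -1   -2   -6   63   -2   -4    1    3    5    1    7   -1   10    4    8    3    6   10   13    9    7    6   26   45 1355   48   47   40   60]
 [ 333   -2   -2    1   -3   -4    1   -4    1   -9   -1    1    2    7    5    3    2    3   -2    0    2    6    7   14    6    9    1   13   36   39   39   42   57   62]]
122 lat range [529.52636272 529.79408664 530.0429153  563.57323422 563.81532164 564.07925032] along [162.13086401 205.57738511 205.903698  ]
79 clip lat [531.85004152 534.40564229 535.17402878 561.11781255 562.39826067 563.17021478] along 222.5192080790488 tail lat 548.2667334196904
```

Fork and clip are aligned laterally to about 1 mm; the wrist and top views disagree by ±1 mm, and the slot slack is ±3. Lowering slightly and advancing close to contact.

>>> move_arm(rows=[{"tx": 0, "ty": 0.1, "tz": -0.6, "rx": 0, "ry": 0, "rz": 0, "grip": 0}, {"tx": 0, "ty": 0, "tz": -0.6, "rx": 0, "ry": 0, "rz": 0, "grip": 0}, {"tx": 0, "ty": 0, "tz": -0.5, "rx": 0, "ry": 0, "rz": 0, "grip": 0}, {"tx": 0, "ty": 0, "tz": -0.4, "rx": 0, "ry": 0, "rz": 0, "grip": 0}, {"tx": 0, "ty": 0, "tz": -0.3, "rx": 0, "ry": 0, "rz": 0, "grip": 0}, {"tx": 0, "ty": 0, "tz": 0, "rx": 0, "ry": 0, "rz": 0, "grip": 0}, {"tx": 0, "ty": 0, "tz": 0, "rx": 0, "ry": 0, "rz": 0, "grip": 0}])

```text
t: 8.48
eef_pos: [563.9, 14.8, 63.6]
tcp_rot: [-1.571, -0.0, 0.257]
ft_force: [0.7, 0.7, -1.6]
opening: 0.211
```

```bash
cat >> h.py <<'E'
def rel():
    st()
    s=env.state();y=s['tcp_rot'][2];u=np.array([np.sin(y),-np.cos(y)]);lat=np.array([np.cos(y),np.sin(y)])
    t=np.array(s['eef_pos'][:2])+103*u;R0=np.array([590.7,-87.4]);G=np.array([602.1,-129.9])-16*u
    F=np.array(s['ft_force'][:2]);print('along to clip0',round((R0-t)@u,2),'to home0',round((G-t)@u,2),'lat groove',round((G-t)@lat,2),'Fpush',round(-F@u,2),'Flat',round(F@lat,2),'Fz',round(s['ft_force'][2],2))
E
python3 - <<'E'
from h import *
rel()
p,d=env.read_camera('scene');cv2.imwrite('pics/s4c.png',cv2.resize(p[220:300,270:370],None,fx=7,fy=7,interpolation=cv2.INTER_CUBIC))
E
```

```text
t 8.48 pos [563.9  14.8  63.6] rot [-1.5707 -0.      0.2575] F [ 0.7  0.7 -1.6] op 0.211 q [-0.09  0.63  1.86  0.    0.65 -0.35]
along to clip0 2.62 to home0 30.62 lat groove 0.13 Fpush 0.46 Flat 0.88 Fz -1.59
```

View pics/s4c.png

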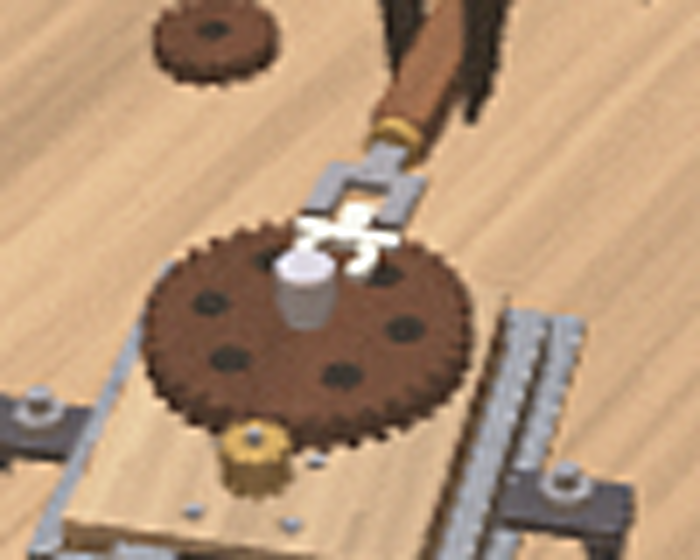

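The clip's tail sits in the slot and the shoulders face the tips. Pushing slowly now.

>>> move_arm(rows=[{"tx": 0, "ty": 0, "tz": -0.15, "rx": 0, "ry": 0, "rz": 0, "grip": 0}, {"tx": 0, "ty": 0, "tz": -0.15, "rx": 0, "ry": 0, "rz": 0, "grip": 0}, {"tx": 0, "ty": 0, "tz": -0.15, "rx": 0, "ry": 0, "rz": 0, "grip": 0}, {"tx": 0, "ty": 0, "tz": -0.15, "rx": 0, "ry": 0, "rz": 0, "grip": 0}, {"tx": 0, "ty": 0, "tz": -0.15, "rx": 0, "ry": 0, "rz": 0, "grip": 0}, {"tx": 0, "ty": 0, "tz": -0.15, "rx": 0, "ry": 0, "rz": 0, "grip": 0}, {"tx": 0, "ty": 0, "tz": -0.15, "rx": 0, "ry": 0, "rz": 0, "grip": 0}, {"tx": 0, "ty": 0, "tz": -0.15, "rx": 0, "ry": 0, "rz": 0, "grip": 0}, {"tx": 0, "ty": 0, "tz": -0.15, "rx": 0, "ry": 0, "rz": 0, "grip": 0}, {"tx": 0, "ty": 0, "tz": -0.15, "rx": 0, "ry": 0, "rz": 0, "grip": 0}])

```text
t: 9.37
eef_pos: [567.7, 0.4, 63.6]
tcp_rot: [-1.571, -0.0, 0.258]
ft_force: [-1.9, 0.2, -1.1]
opening: 0.208
```

Run:
```python
from h import *
rel()
```

```text
t 9.37 pos [5.677e+02 4.000e-01 6.360e+01] rot [-1.5707 -0.      0.258 ] F [-1.9  0.2 -1.1] op 0.208 q [-0.12  0.64  1.85  0.    0.65 -0.37]
along to clip0 -12.27 to home0 15.73 lat groove -0.01 Fpush 0.72 Flat -1.78 Fz -1.13
```

>>> move_arm(rows=[{"tx": 0, "ty": 0, "tz": -0.08, "rx": 0, "ry": 0, "rz": 0, "grip": 0}, {"tx": 0, "ty": 0, "tz": -0.08, "rx": 0, "ry": 0, "rz": 0, "grip": 0}, {"tx": 0, "ty": 0, "tz": -0.08, "rx": 0, "ry": 0, "rz": 0, "grip": 0}, {"tx": 0, "ty": 0, "tz": -0.08, "rx": 0, "ry": 0, "rz": 0, "grip": 0}, {"tx": 0, "ty": 0, "tz": -0.08, "rx": 0, "ry": 0, "rz": 0, "grip": 0}, {"tx": 0, "ty": 0, "tz": -0.08, "rx": 0, "ry": 0, "rz": 0, "grip": 0}])

```text
t: 9.87
eef_pos: [569.0, -4.2, 63.6]
tcp_rot: [-1.571, -0.0, 0.258]
ft_force: [-0.1, 0.6, -0.8]
opening: 0.209
```

Run:
```python
from h import *
rel()
p,d=env.read_camera('scene');cv2.imwrite('pics/s5c.png',cv2.resize(p[220:300,270:370],None,fx=7,fy=7,interpolation=cv2.INTER_CUBIC))
```

```text
t 9.87 pos [569.   -4.2  63.6] rot [-1.5707e+00 -1.0000e-04  2.5800e-01] F [-0.1  0.6 -0.8] op 0.209 q [-0.12  0.64  1.85  0.    0.66 -0.38]
along to clip0 -16.99 to home0 11.01 lat groove -0.04 Fpush 0.6 Flat 0.04 Fz -0.85
```

View pics/s5c.png

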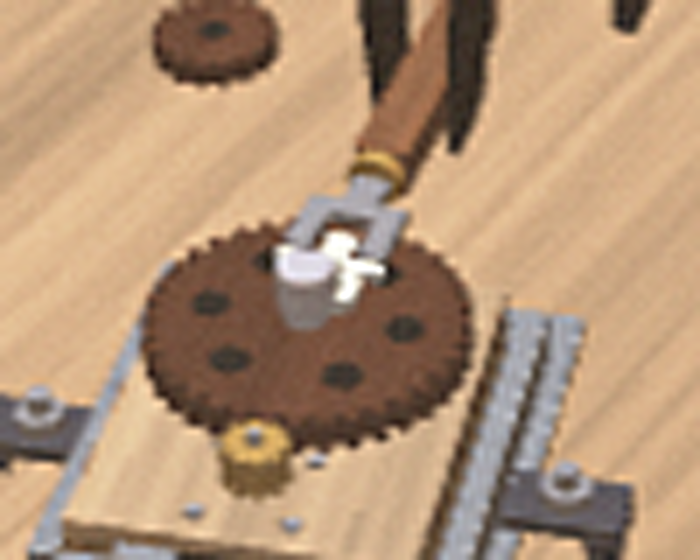

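>>> move_arm(rows=[{"tx": 0, "ty": 0, "tz": -0.06, "rx": 0, "ry": 0, "rz": 0, "grip": 0}, {"tx": 0, "ty": 0, "tz": -0.06, "rx": 0, "ry": 0, "rz": 0, "grip": 0}, {"tx": 0, "ty": 0, "tz": -0.06, "rx": 0, "ry": 0, "rz": 0, "grip": 0}, {"tx": 0, "ty": 0, "tz": -0.06, "rx": 0, "ry": 0, "rz": 0, "grip": 0}, {"tx": 0, "ty": 0, "tz": -0.06, "rx": 0, "ry": 0, "rz": 0, "grip": 0}])

```text
t: 10.33
eef_pos: [569.7, -6.7, 63.6]
tcp_rot: [-1.57, -0.0, 0.258]
ft_force: [0.3, 4.8, -1.7]
opening: 0.21
```

```bash
python3 -c "
from h import *
rel()"
```

```text
t 10.33 pos [569.7  -6.7  63.6] rot [-1.5704 -0.      0.2583] F [ 0.3  4.8 -1.7] op 0.21 q [-0.13  0.64  1.85  0.    0.66 -0.39]
along to clip0 -19.63 to home0 8.37 lat groove -0.09 Fpush 4.61 Flat 1.52 Fz -1.73
```

>>> move_arm(rows=[{"tx": 0, "ty": 0, "tz": -0.06, "rx": 0, "ry": 0, "rz": 0, "grip": 0}, {"tx": 0, "ty": 0, "tz": -0.06, "rx": 0, "ry": 0, "rz": 0, "grip": 0}, {"tx": 0, "ty": 0, "tz": -0.06, "rx": 0, "ry": 0, "rz": 0, "grip": 0}])

```text
t: 10.58
eef_pos: [570.2, -8.7, 63.6]
tcp_rot: [-1.571, -0.0, 0.258]
ft_force: [-0.5, 4.7, -0.9]
opening: 0.209
```

```bash
python3 -c "
from h import *
rel()"
```

```text
t 10.58 pos [570.2  -8.7  63.6] rot [-1.5707e+00 -1.0000e-04  2.5810e-01] F [-0.5  4.7 -0.9] op 0.209 q [-0.13  0.64  1.85  0.    0.66 -0.39]
along to clip0 -21.66 to home0 6.34 lat groove -0.08 Fpush 4.64 Flat 0.73 Fz -0.92
```

>>> move_arm(rows=[{"tx": 0, "ty": 0, "tz": -0.06, "rx": 0, "ry": 0, "rz": 0, "grip": 0}, {"tx": 0, "ty": 0, "tz": -0.06, "rx": 0, "ry": 0, "rz": 0, "grip": 0}, {"tx": 0, "ty": 0, "tz": -0.06, "rx": 0, "ry": 0, "rz": 0, "grip": 0}, {"tx": 0, "ty": 0, "tz": -0.06, "rx": 0, "ry": 0, "rz": 0, "grip": 0}])

```text
t: 10.92
eef_pos: [570.7, -11.0, 63.6]
tcp_rot: [-1.571, -0.0, 0.258]
ft_force: [0.6, 7.7, -0.6]
opening: 0.212
```

```bash
python3 -c "
from h import *
rel()"
```

```text
t 10.92 pos [570.7 -11.   63.6] rot [-1.5705 -0.      0.258 ] F [ 0.6  7.7 -0.6] op 0.212 q [-0.14  0.64  1.84  0.    0.66 -0.39]
along to clip0 -24.06 to home0 3.94 lat groove -0.01 Fpush 7.31 Flat 2.6 Fz -0.58
```

>>> move_arm(rows=[{"tx": 0, "ty": 0, "tz": -0.06, "rx": 0, "ry": 0, "rz": 0, "grip": 0}, {"tx": 0, "ty": 0, "tz": -0.06, "rx": 0, "ry": 0, "rz": 0, "grip": 0}, {"tx": 0, "ty": 0, "tz": -0.06, "rx": 0, "ry": 0, "rz": 0, "grip": 0}])

```text
t: 11.17
eef_pos: [571.2, -12.8, 63.7]
tcp_rot: [-1.571, -0.0, 0.258]
ft_force: [0.3, 6.6, -1.2]
opening: 0.211
```

```bash
python3 -c "
from h import *
rel()"
```

```text
t 11.17 pos [571.2 -12.8  63.7] rot [-1.5706 -0.      0.258 ] F [ 0.3  6.6 -1.2] op 0.211 q [-0.14  0.64  1.84  0.    0.66 -0.4 ]
along to clip0 -25.86 to home0 2.15 lat groove -0.0 Fpush 6.31 Flat 2.01 Fz -1.24
```

>>> move_arm(rows=[{"tx": 0, "ty": 0, "tz": -0.05, "rx": 0, "ry": 0, "rz": 0, "grip": 0}, {"tx": 0, "ty": 0, "tz": -0.05, "rx": 0, "ry": 0, "rz": 0, "grip": 0}, {"tx": 0, "ty": 0, "tz": -0.05, "rx": 0, "ry": 0, "rz": 0, "grip": 0}])

```text
t: 11.42
eef_pos: [571.5, -14.4, 63.6]
tcp_rot: [-1.571, 0.0, 0.258]
ft_force: [-0.2, 3.5, -1.4]
opening: 0.207
```

```bash
python3 -c "
from h import *
rel()"
```

```text
t 11.42 pos [571.5 -14.4  63.6] rot [-1.5707e+00  2.0000e-04  2.5790e-01] F [-0.2  3.5 -1.4] op 0.207 q [-0.14  0.64  1.84  0.    0.66 -0.4 ]
along to clip0 -27.54 to home0 0.47 lat groove 0.13 Fpush 3.47 Flat 0.73 Fz -1.35
```

>>> move_arm(rows=[{"tx": 0, "ty": 0, "tz": -0.05, "rx": 0, "ry": 0, "rz": 0, "grip": 0}, {"tx": 0, "ty": 0, "tz": -0.05, "rx": 0, "ry": 0, "rz": 0, "grip": 0}])

```text
t: 11.58
eef_pos: [571.8, -15.5, 63.6]
tcp_rot: [-1.571, 0.0, 0.258]
ft_force: [-0.6, 1.2, -0.9]
opening: 0.211
```

```bash
python3 -c "
from h import *
rel()"
```

```text
t 11.58 pos [571.8 -15.5  63.6] rot [-1.5708e+00  1.0000e-04  2.5780e-01] F [-0.6  1.2 -0.9] op 0.211 q [-0.14  0.64  1.84 -0.    0.66 -0.4 ]
along to clip0 -28.65 to home0 -0.65 lat groove 0.12 Fpush 1.31 Flat -0.26 Fz -0.9
```

>>> move_arm(rows=[{"tx": 0, "ty": 0, "tz": -0.04, "rx": 0, "ry": 0, "rz": 0, "grip": 0}, {"tx": 0, "ty": 0, "tz": -0.04, "rx": 0, "ry": 0, "rz": 0, "grip": 0}, {"tx": 0, "ty": 0, "tz": -0.04, "rx": 0, "ry": 0, "rz": 0, "grip": 0}])

```text
t: 11.83
eef_pos: [572.2, -16.7, 63.6]
tcp_rot: [-1.571, -0.0, 0.258]
ft_force: [-0.1, 0.2, -0.3]
opening: 0.206
```

```bash
python3 -c "
from h import *
rel()"
```

```text
t 11.83 pos [572.2 -16.7  63.6] rot [-1.5709e+00 -1.0000e-04  2.5790e-01] F [-0.1  0.2 -0.3] op 0.206 q [-0.14  0.64  1.84 -0.    0.66 -0.4 ]
along to clip0 -29.89 to home0 -1.89 lat groove 0.02 Fpush 0.19 Flat -0.09 Fz -0.32
```

>>> move_arm(rows=[{"tx": 0, "ty": 0, "tz": -0.03, "rx": 0, "ry": 0, "rz": 0, "grip": 0}, {"tx": 0, "ty": 0, "tz": -0.03, "rx": 0, "ry": 0, "rz": 0, "grip": 0}])

```text
t: 12.0
eef_pos: [572.4, -17.2, 63.7]
tcp_rot: [-1.571, -0.0, 0.258]
ft_force: [1.4, -0.5, -1.8]
opening: 0.212
```

```bash
python3 -c "
from h import *
rel()"
```

```text
t 12.0 pos [572.4 -17.2  63.7] rot [-1.5709e+00 -2.0000e-04  2.5790e-01] F [ 1.4 -0.5 -1.8] op 0.212 q [-0.15  0.64  1.84 -0.    0.66 -0.4 ]
along to clip0 -30.42 to home0 -2.41 lat groove -0.03 Fpush -0.88 Flat 1.26 Fz -1.78
```

Near-zero force in the snap trough. Continuing in 0.3 mm steps.

>>> move_arm(rows=[{"tx": 0, "ty": 0, "tz": -0.03, "rx": 0, "ry": 0, "rz": 0, "grip": 0}, {"tx": 0, "ty": 0, "tz": -0.03, "rx": 0, "ry": 0, "rz": 0, "grip": 0}])

```text
t: 12.17
eef_pos: [572.5, -17.6, 63.6]
tcp_rot: [-1.571, -0.0, 0.258]
ft_force: [-0.3, -0.7, -1.7]
opening: 0.21
```

>>> move_arm(rows=[{"tx": 0, "ty": 0, "tz": -0.03, "rx": 0, "ry": 0, "rz": 0, "grip": 0}, {"tx": 0, "ty": 0, "tz": 0, "rx": 0, "ry": 0, "rz": 0, "grip": 0}])

```text
t: 12.33
eef_pos: [572.6, -17.9, 63.6]
tcp_rot: [-1.571, -0.0, 0.258]
ft_force: [-0.5, -0.3, -0.8]
opening: 0.205
```

Run:
```python
from h import *
rel()
p,d=env.read_camera('scene');cv2.imwrite('pics/s6c.png',cv2.resize(p[220:300,270:370],None,fx=7,fy=7,interpolation=cv2.INTER_CUBIC))
p,d=env.read_camera('top');cv2.imwrite('pics/t6c.png',cv2.resize(p[195:255,310:400],None,fx=8,fy=8,interpolation=cv2.INTER_CUBIC))
```

```text
t 12.33 pos [572.6 -17.9  63.6] rot [-1.5708e+00 -1.0000e-04  2.5800e-01] F [-0.5 -0.3 -0.8] op 0.205 q [-0.15  0.64  1.84  0.    0.66 -0.4 ]
along to clip0 -31.2 to home0 -3.2 lat groove -0.03 Fpush -0.18 Flat -0.6 Fz -0.85
```

View pics/s6c.png

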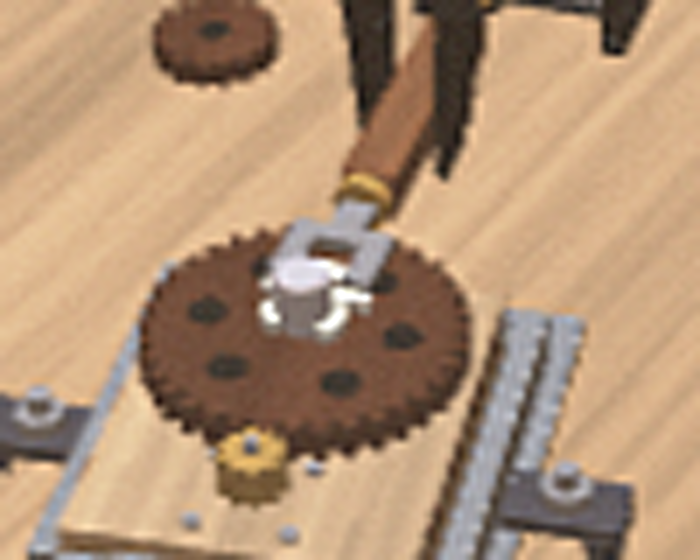

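View pics/t6c.png

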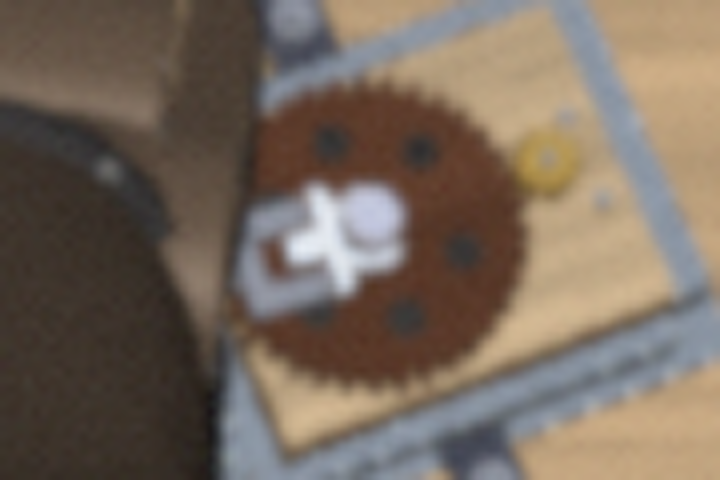

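The jaws are round the axle. Onward to the hard stop in small steps.

>>> move_arm(rows=[{"tx": 0, "ty": 0, "tz": -0.03, "rx": 0, "ry": 0, "rz": 0, "grip": 0}, {"tx": 0, "ty": 0, "tz": -0.03, "rx": 0, "ry": 0, "rz": 0, "grip": 0}])

```text
t: 12.6
eef_pos: [572.7, -18.4, 63.6]
tcp_rot: [-1.571, -0.0, 0.258]
ft_force: [0.3, -0.0, -0.1]
opening: 0.21
```

>>> move_arm(rows=[{"tx": 0, "ty": 0, "tz": -0.03, "rx": 0, "ry": 0, "rz": 0, "grip": 0}, {"tx": 0, "ty": 0, "tz": -0.02, "rx": 0, "ry": 0, "rz": 0, "grip": 0}])

```text
t: 12.77
eef_pos: [572.9, -19.0, 63.6]
tcp_rot: [-1.571, -0.0, 0.258]
ft_force: [-0.7, 0.2, -1.6]
opening: 0.205
```

```bash
python3 -c "
from h import *
rel()"
```

```text
t 12.77 pos [572.9 -19.   63.6] rot [-1.5707e+00 -1.0000e-04  2.5800e-01] F [-0.7  0.2 -1.6] op 0.205 q [-0.15  0.64  1.84  0.    0.66 -0.41]
along to clip0 -32.26 to home0 -4.26 lat groove -0.03 Fpush 0.4 Flat -0.61 Fz -1.59
```

>>> move_arm(rows=[{"tx": 0, "ty": 0, "tz": -0.03, "rx": 0, "ry": 0, "rz": 0, "grip": 0}, {"tx": 0, "ty": 0, "tz": -0.02, "rx": 0, "ry": 0, "rz": 0, "grip": 0}])

```text
t: 12.93
eef_pos: [572.9, -19.4, 63.6]
tcp_rot: [-1.571, 0.0, 0.258]
ft_force: [-0.5, 1.2, -1.1]
opening: 0.211
```

>>> move_arm(rows=[{"tx": 0, "ty": 0, "tz": -0.02, "rx": 0, "ry": 0, "rz": 0, "grip": 0}, {"tx": 0, "ty": 0, "tz": -0.02, "rx": 0, "ry": 0, "rz": 0, "grip": 0}])

```text
t: 13.1
eef_pos: [572.9, -19.5, 63.6]
tcp_rot: [-1.57, 0.0, 0.258]
ft_force: [-1.4, 3.3, 0.1]
opening: 0.207
```

```bash
python3 -c "
from h import *
rel()"
```

```text
t 13.1 pos [572.9 -19.5  63.6] rot [-1.5703e+00  2.0000e-04  2.5800e-01] F [-1.4  3.3  0.1] op 0.207 q [-0.15  0.64  1.84  0.    0.66 -0.41]
along to clip0 -32.82 to home0 -4.82 lat groove 0.06 Fpush 3.53 Flat -0.49 Fz 0.08
```

>>> move_arm(rows=[{"tx": 0, "ty": 0, "tz": -0.03, "rx": 0, "ry": 0, "rz": 0, "grip": 0}, {"tx": 0, "ty": 0, "tz": -0.02, "rx": 0, "ry": 0, "rz": 0, "grip": 0}])

```text
t: 13.27
eef_pos: [572.9, -19.7, 63.6]
tcp_rot: [-1.57, 0.001, 0.258]
ft_force: [-0.6, 7.7, -0.0]
opening: 0.211
```

```bash
python3 -c "
from h import *
rel()"
```

```text
t 13.27 pos [572.9 -19.7  63.6] rot [-1.5699e+00  5.0000e-04  2.5810e-01] F [-0.6  7.7 -0. ] op 0.211 q [-0.15  0.64  1.84  0.    0.66 -0.41]
along to clip0 -32.99 to home0 -4.99 lat groove 0.16 Fpush 7.64 Flat 1.37 Fz -0.01
```

>>> move_arm(rows=[{"tx": 0, "ty": 0, "tz": -0.03, "rx": 0, "ry": 0, "rz": 0, "grip": 0}, {"tx": 0, "ty": 0, "tz": -0.03, "rx": 0, "ry": 0, "rz": 0, "grip": 0}])

```text
t: 13.43
eef_pos: [572.8, -19.9, 63.5]
tcp_rot: [-1.569, 0.001, 0.258]
ft_force: [-2.3, 11.5, 0.5]
opening: 0.209
```

```bash
python3 -c "
from h import *
rel()"
```

```text
t 13.43 pos [572.8 -19.9  63.5] rot [-1.5693e+00  9.0000e-04  2.5810e-01] F [-2.3 11.5  0.5] op 0.209 q [-0.15  0.64  1.84  0.    0.66 -0.41]
along to clip0 -33.12 to home0 -5.12 lat groove 0.22 Fpush 11.7 Flat 0.66 Fz 0.54
```

>>> move_arm(rows=[{"tx": 0, "ty": 0, "tz": -0.03, "rx": 0, "ry": 0, "rz": 0, "grip": 0}, {"tx": 0, "ty": 0, "tz": -0.02, "rx": 0, "ry": 0, "rz": 0, "grip": 0}])

```text
t: 13.6
eef_pos: [572.8, -20.0, 63.5]
tcp_rot: [-1.569, 0.001, 0.258]
ft_force: [-2.1, 13.9, 1.2]
opening: 0.211
```

```bash
python3 -c "
from h import *
rel()"
```

```text
t 13.6 pos [572.8 -20.   63.5] rot [-1.5689e+00  1.1000e-03  2.5820e-01] F [-2.1 13.9  1.2] op 0.211 q [-0.15  0.64  1.84  0.    0.66 -0.41]
along to clip0 -33.26 to home0 -5.26 lat groove 0.3 Fpush 14.03 Flat 1.49 Fz 1.19
```

>>> move_arm(rows=[{"tx": 0, "ty": 0, "tz": -0.03, "rx": 0, "ry": 0, "rz": 0, "grip": 0}, {"tx": 0, "ty": 0, "tz": 0, "rx": 0, "ry": 0, "rz": 0, "grip": 0}, {"tx": 0, "ty": 0, "tz": 0, "rx": 0, "ry": 0, "rz": 0, "grip": 0}])

```text
t: 13.85
eef_pos: [572.8, -20.1, 63.5]
tcp_rot: [-1.569, 0.001, 0.258]
ft_force: [-2.4, 13.5, 0.9]
opening: 0.207
```

Run:
```python
from h import *
rel()
for n,b in (('scene',(220,300,270,370)),('top',(195,255,310,400))):
    p,d=env.read_camera(n);cv2.imwrite(f'pics/{n}7c.png',cv2.resize(p[b[0]:b[1],b[2]:b[3]],None,fx=7,fy=7,interpolation=cv2.INTER_CUBIC))
rel()
```

```text
t 13.85 pos [572.8 -20.1  63.5] rot [-1.5687e+00  1.2000e-03  2.5840e-01] F [-2.4 13.5  0.9] op 0.207 q [-0.15  0.64  1.84  0.    0.66 -0.41]
along to clip0 -33.32 to home0 -5.32 lat groove 0.28 Fpush 13.64 Flat 1.16 Fz 0.87
t 13.95 pos [572.8 -20.1  63.5] rot [-1.5687e+00  1.2000e-03  2.5840e-01] F [-3.4 14.2  2.6] op 0.211 q [-0.15  0.64  1.84  0.    0.66 -0.41]
along to clip0 -33.31 to home0 -5.31 lat groove 0.3 Fpush 14.58 Flat 0.34 Fz 2.57
```

View pics/top7c.png

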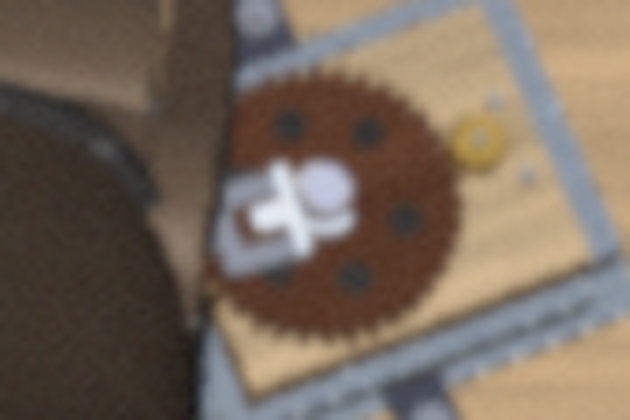

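View pics/scene7c.png

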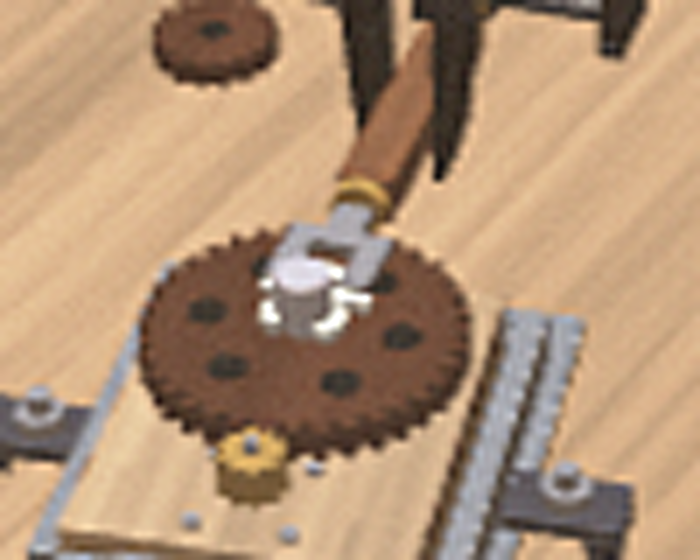

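Force holds at about 14 N. I'll raise it to about 17 N for margin.

>>> move_arm(rows=[{"tx": 0, "ty": 0, "tz": -0.03, "rx": 0, "ry": 0, "rz": 0, "grip": 0}, {"tx": 0, "ty": 0, "tz": 0, "rx": 0, "ry": 0, "rz": 0, "grip": 0}])

```text
t: 14.12
eef_pos: [572.7, -20.1, 63.5]
tcp_rot: [-1.568, 0.001, 0.258]
ft_force: [-3.4, 16.4, 1.5]
opening: 0.21
```

```bash
python3 -c "
from h import *
rel()"
```

```text
t 14.12 pos [572.7 -20.1  63.5] rot [-1.5684e+00  1.4000e-03  2.5850e-01] F [-3.4 16.4  1.5] op 0.21 q [-0.15  0.64  1.84  0.    0.66 -0.41]
along to clip0 -33.36 to home0 -5.36 lat groove 0.32 Fpush 16.69 Flat 0.94 Fz 1.5
```

>>> move_arm(rows=[{"tx": 0, "ty": 0, "tz": -0.03, "rx": 0, "ry": 0, "rz": 0, "grip": 0}, {"tx": 0, "ty": 0, "tz": 0, "rx": 0, "ry": 0, "rz": 0, "grip": 0}])

```text
t: 14.28
eef_pos: [572.7, -20.2, 63.5]
tcp_rot: [-1.568, 0.002, 0.258]
ft_force: [-3.9, 17.6, 1.5]
opening: 0.208
```

```bash
python3 -c "
from h import *
rel()"
```

```text
t 14.28 pos [572.7 -20.2  63.5] rot [-1.5681  0.0017  0.2584] F [-3.9 17.6  1.5] op 0.208 q [-0.15  0.64  1.84  0.    0.67 -0.41]
along to clip0 -33.46 to home0 -5.46 lat groove 0.43 Fpush 17.97 Flat 0.69 Fz 1.49
```

About 18 N applied. Retreating straight back.

>>> move_arm(rows=[{"tx": 0, "ty": 0, "tz": 0.1, "rx": 0, "ry": 0, "rz": 0, "grip": 0}, {"tx": 0, "ty": 0, "tz": 0.1, "rx": 0, "ry": 0, "rz": 0, "grip": 0}, {"tx": 0, "ty": 0, "tz": 0.3, "rx": 0, "ry": 0, "rz": 0, "grip": 0}, {"tx": 0, "ty": 0, "tz": 0.6, "rx": 0, "ry": 0, "rz": 0, "grip": 0}, {"tx": 0, "ty": 0, "tz": 0.9, "rx": 0, "ry": 0, "rz": 0, "grip": 0}, {"tx": 0, "ty": 0, "tz": 1.2, "rx": 0, "ry": 0, "rz": 0, "grip": 0}, {"tx": 0, "ty": 0, "tz": 1.5, "rx": 0, "ry": 0, "rz": 0, "grip": 0}, {"tx": 0, "ty": 0, "tz": 1.2, "rx": 0, "ry": 0, "rz": 0, "grip": 0}, {"tx": 0, "ty": 0, "tz": 0, "rx": 0, "ry": 0, "rz": 0, "grip": 0}, {"tx": 0, "ty": 0, "tz": 0, "rx": 0, "ry": 0, "rz": 0, "grip": 0}])

```text
t: 15.12
eef_pos: [558.5, 35.7, 63.7]
tcp_rot: [-1.571, -0.0, 0.26]
ft_force: [-0.3, -0.3, -2.0]
opening: 0.211
```

Run:
```python
from h import *
rel()
p,d=env.read_camera('scene');cv2.imwrite('pics/scene8c.png',cv2.resize(p[200:300,270:370],None,fx=6,fy=6,interpolation=cv2.INTER_CUBIC))
c=env.calibration('top');p,d=env.read_camera('top');cv2.imwrite('pics/top8c.png',cv2.resize(p[195:255,310:400],None,fx=7,fy=7,interpolation=cv2.INTER_CUBIC))
```

```text
t 15.12 pos [558.5  35.7  63.7] rot [-1.5708e+00 -1.0000e-04  2.5970e-01] F [-0.3 -0.3 -2. ] op 0.211 q [-0.05  0.63  1.87  0.    0.64 -0.31]
along to clip0 24.28 to home0 52.28 lat groove -0.41 Fpush -0.24 Flat -0.37 Fz -2.01
```

View pics/scene8c.png

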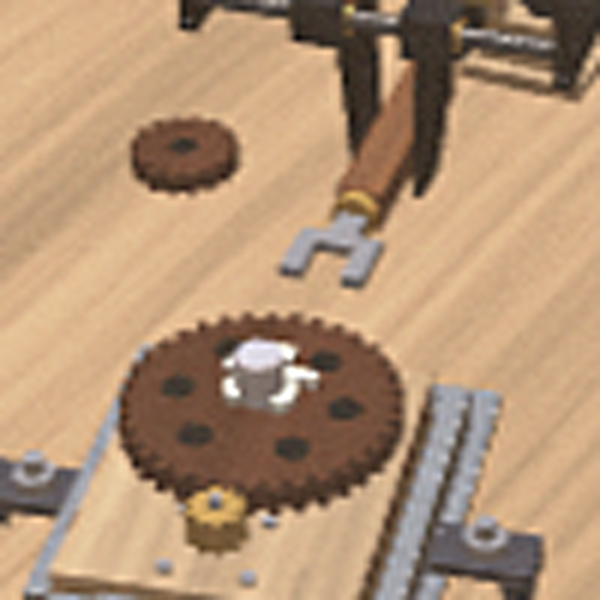

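View pics/top8c.png

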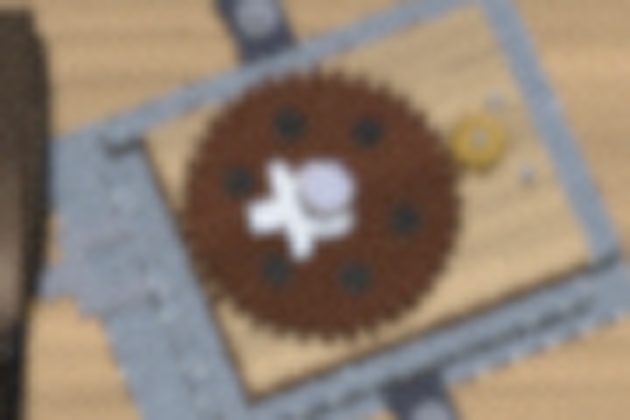

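The clip looks home. I'll check with the wrist camera from above before returning the tool.

>>> move_arm(rows=[{"tx": 0, "ty": -2.5, "tz": 0, "rx": 0, "ry": 0, "rz": 0, "grip": 0}, {"tx": 0, "ty": -3.0, "tz": 0, "rx": 0, "ry": 0, "rz": 0, "grip": 0}, {"tx": 0, "ty": -3.0, "tz": -1.5, "rx": 0, "ry": 0, "rz": 0, "grip": 0}, {"tx": 0, "ty": -3.0, "tz": -2.5, "rx": 0, "ry": 0, "rz": 0, "grip": 0}, {"tx": 0, "ty": -3.0, "tz": -2.5, "rx": 0, "ry": 0, "rz": 0, "grip": 0}, {"tx": 0, "ty": -2.5, "tz": -3.0, "rx": 0, "ry": 0, "rz": 0, "grip": 0}, {"tx": 0, "ty": 0, "tz": -3.5, "rx": 0, "ry": 0, "rz": 0, "grip": 0}, {"tx": 0, "ty": 0, "tz": -3.5, "rx": 0, "ry": 0, "rz": 0, "grip": 0}, {"tx": 0, "ty": 0, "tz": -3.5, "rx": 0, "ry": 0, "rz": 0, "grip": 0}, {"tx": 0, "ty": 0, "tz": -2.5, "rx": 0, "ry": 0, "rz": 0, "grip": 0}])

```text
t: 16.05
eef_pos: [616.2, -186.2, 233.7]
tcp_rot: [-1.571, -0.0, 0.256]
ft_force: [-0.7, 0.8, -1.3]
opening: 0.205
```

>>> move_arm(rows=[{"tx": 0, "ty": 0, "tz": 0, "rx": 0, "ry": 0, "rz": 0, "grip": 0}, {"tx": 0, "ty": 0, "tz": 0, "rx": 0, "ry": 0, "rz": 0, "grip": 0}, {"tx": 0, "ty": 0, "tz": 0, "rx": 0, "ry": 0, "rz": 0, "grip": 0}])

```text
t: 16.3
eef_pos: [615.6, -182.7, 233.3]
tcp_rot: [-1.57, 0.0, 0.257]
ft_force: [-0.2, 0.5, -1.7]
opening: 0.21
```

Run:
```python
from h import *
st()
c=env.calibration('wrist');p,d=env.read_camera('wrist');cv2.imwrite('pics/w5.png',p);np.savez('pics/w5.npz',d=d,**c)
```

```text
t 16.3 pos [ 615.6 -182.7  233.3] rot [-1.5702e+00  4.0000e-04  2.5730e-01] F [-0.2  0.5 -1.7] op 0.21 q [-0.39  0.52  1.51  0.    1.11 -0.65]
```

View pics/w5.png

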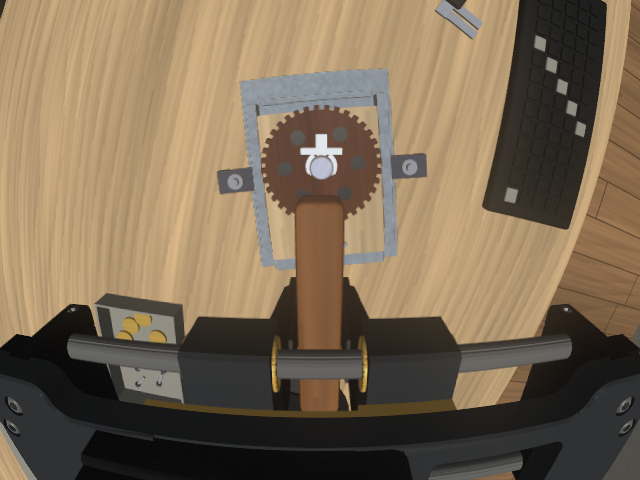

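Run:
```python
from h import *
z=np.load('pics/w5.npz');c={k:z[k] for k in z.files};p=cv2.imread('pics/w5.png')
cv2.imwrite('pics/w5c.png',cv2.resize(p[125:190,285:360],None,fx=8,fy=8,interpolation=cv2.INTER_CUBIC))
```

```text
(no output)
```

View pics/w5c.png

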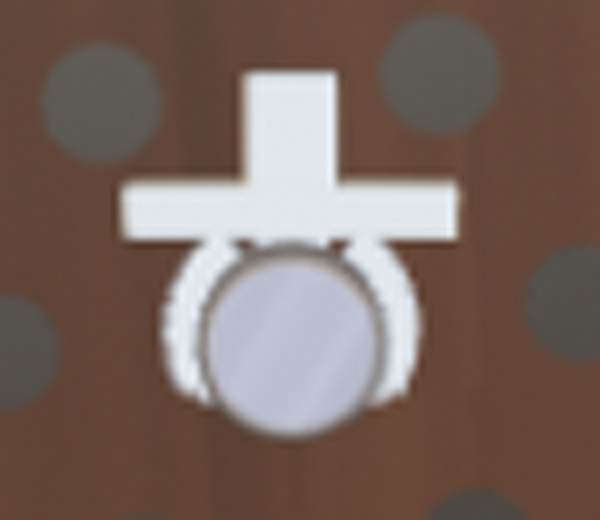

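Run:
```python
from h import *
z=np.load('pics/w5.npz');c={k:z[k] for k in z.files}
f=lambda a,b,h: pt(c,285+(a+.5)/8-.5,125+(b+.5)/8-.5,z=h,fish=True)[:2]
rl,rr=f(121,184,65),f(460,182,65);v=rr-rl;print(np.linalg.norm(v));v/=np.linalg.norm(v);u=np.array([v[1],-v[0]])
C=(rl+rr)/2+16*u;t=(f(243,72,65)+f(337,72,65))/2+28*u
ar=(f(163,330,65)+f(420,325,65))/2
print('C',C,'C tail',t,'C arcs',ar,'axle',f(293,347,81),'diff along',(f(293,347,81)-C)@u,'lat',(f(293,347,81)-C)@v, 'tail',(f(293,347,81)-t)@u)
plan([523.1,239.5,113],.159,n=14)
```

```text
36.23583140513521
C [ 603.64075093 -133.99361812] C tail [ 603.6851648  -134.09086607] C arcs [ 603.5748924  -133.71248653] axle [ 603.74748023 -134.04501108] diff along 0.07745022249885904 lat 0.08963171444872829 tail -0.028015553630867288
[{"tx": 0.13, "ty": 0.86, "tz": 3.08, "ry": 0.007}, {"tx": 0.11, "ty": 0.86, "tz": 3.08, "ry": 0.007}, {"tx": 0.09, "ty": 0.86, "tz": 3.08, "ry": 0.007}, {"tx": 0.06, "ty": 0.86, "tz": 3.08, "ry": 0.007}, {"tx": 0.04, "ty": 0.86, "tz": 3.08, "ry": 0.007}, {"tx": 0.02, "ty": 0.86, "tz": 3.08, "ry": 0.007}, {"tx": -0.0, "ty": 0.86, "tz": 3.09, "ry": 0.007}, {"tx": -0.02, "ty": 0.86, "tz": 3.08, "ry": 0.007}, {"tx": -0.04, "ty": 0.86, "tz": 3.08, "ry": 0.007}, {"tx": -0.07, "ty": 0.86, "tz": 3.09, "ry": 0.007}]
[{"tx": -0.09, "ty": 0.86, "tz": 3.08, "ry": 0.007}, {"tx": -0.11, "ty": 0.86, "tz": 3.08, "ry": 0.007}, {"tx": -0.13, "ty": 0.87, "tz": 3.09, "ry": 0.008}, {"tx": -0.15, "ty": 0.86, "tz": 3.08, "ry": 0.007}]
end [523.1 239.5 113. ] 0.15913486897104823
```

Measured clip–axle offset is about 0.1 mm, so the clip is home. Returning the tool.

>>> move_arm(rows=[{"tx": 0.1, "ty": 0.3, "tz": 2.0, "rx": 0, "ry": 0.007, "rz": 0, "grip": 0}, {"tx": 0.1, "ty": 0.8, "tz": 3.2, "rx": 0, "ry": 0.007, "rz": 0, "grip": 0}, {"tx": 0.1, "ty": 0.9, "tz": 3.2, "rx": 0, "ry": 0.007, "rz": 0, "grip": 0}, {"tx": 0.1, "ty": 0.9, "tz": 3.2, "rx": 0, "ry": 0.007, "rz": 0, "grip": 0}, {"tx": 0, "ty": 0.9, "tz": 3.2, "rx": 0, "ry": 0.007, "rz": 0, "grip": 0}, {"tx": 0, "ty": 0.9, "tz": 3.2, "rx": 0, "ry": 0.007, "rz": 0, "grip": 0}, {"tx": 0, "ty": 0.9, "tz": 3.2, "rx": 0, "ry": 0.007, "rz": 0, "grip": 0}, {"tx": 0, "ty": 0.9, "tz": 3.2, "rx": 0, "ry": 0.007, "rz": 0, "grip": 0}, {"tx": 0, "ty": 0.9, "tz": 3.2, "rx": 0, "ry": 0.007, "rz": 0, "grip": 0}, {"tx": -0.1, "ty": 0.9, "tz": 3.2, "rx": 0, "ry": 0.007, "rz": 0, "grip": 0}])

```text
t: 17.18
eef_pos: [549.1, 120.6, 150.7]
tcp_rot: [-1.571, -0.001, 0.189]
ft_force: [0.5, -0.4, -2.1]
opening: 0.21
```

>>> move_arm(rows=[{"tx": -0.1, "ty": 0.9, "tz": 3.2, "rx": 0, "ry": 0.007, "rz": 0, "grip": 0}, {"tx": -0.1, "ty": 0.9, "tz": 3.2, "rx": 0, "ry": 0.007, "rz": 0, "grip": 0}, {"tx": -0.1, "ty": 0.9, "tz": 3.0, "rx": 0, "ry": 0.007, "rz": 0, "grip": 0}, {"tx": -0.1, "ty": 0.9, "tz": 2.0, "rx": 0, "ry": 0.007, "rz": 0, "grip": 0}, {"tx": 0, "ty": 0, "tz": 0, "rx": 0, "ry": 0, "rz": 0, "grip": 0}, {"tx": 0, "ty": 0, "tz": 0, "rx": 0, "ry": 0, "rz": 0, "grip": 0}, {"tx": 0, "ty": 0, "tz": 0, "rx": 0, "ry": 0, "rz": 0, "grip": 0}])

```text
t: 17.77
eef_pos: [525.8, 229.8, 115.1]
tcp_rot: [-1.571, -0.001, 0.161]
ft_force: [0.4, -0.1, -1.0]
opening: 0.208
```

Run:
```python
from h import *
st();plan([523.1,239.5,80],.159,n=2)
p,d=env.read_camera('wrist');cv2.imwrite('pics/w6.png',p)
```

```text
t 17.77 pos [525.8 229.8 115.1] rot [-1.5708e+00 -5.0000e-04  1.6110e-01] F [ 0.4 -0.1 -1. ] op 0.208 q [ 0.3   0.56  1.8  -0.    0.77  0.14]
[{"tx": -0.06, "ty": 1.76, "tz": 0.5, "ry": 0.001}, {"tx": -0.05, "ty": 1.75, "tz": 0.5, "ry": 0.001}]
end [523.1 239.5  80. ] 0.15911635290362058
```

View pics/w6.png

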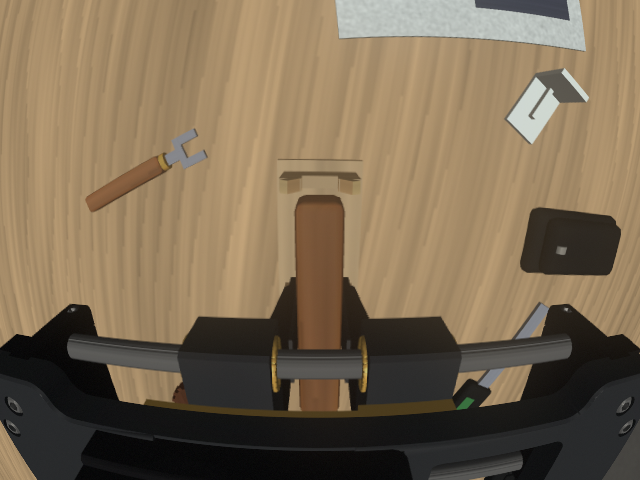

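>>> move_arm(rows=[{"tx": -0.1, "ty": 1.5, "tz": 0.5, "rx": 0, "ry": 0.002, "rz": 0, "grip": 0}, {"tx": 0, "ty": 1.5, "tz": 0.5, "rx": 0, "ry": 0, "rz": 0, "grip": 0}, {"tx": 0, "ty": 0.9, "tz": 0, "rx": 0, "ry": 0, "rz": 0, "grip": 0}, {"tx": 0, "ty": 0, "tz": 0, "rx": 0, "ry": 0, "rz": 0, "grip": 0}, {"tx": 0, "ty": 0, "tz": 0, "rx": 0, "ry": 0, "rz": 0, "grip": 0}, {"tx": 0, "ty": 0, "tz": 0, "rx": 0, "ry": 0, "rz": 0, "grip": 0}])

```text
t: 18.32
eef_pos: [523.9, 239.0, 76.4]
tcp_rot: [-1.571, -0.001, 0.157]
ft_force: [0.5, -0.1, -1.3]
opening: 0.21
```

Run:
```python
from h import *
st();plan([523.1,239.5,41.8],.159,n=4)
```

```text
t 18.32 pos [523.9 239.   76.4] rot [-1.5706e+00 -8.0000e-04  1.5740e-01] F [ 0.5 -0.1 -1.3] op 0.21 q [0.31 0.62 1.83 0.   0.69 0.16]
[{"tx": -0.02, "ty": 0.86, "tz": 0.02}, {"tx": -0.02, "ty": 0.87, "tz": 0.01, "ry": -0.001}, {"tx": -0.02, "ty": 0.86, "tz": 0.02}, {"tx": -0.01, "ty": 0.87, "tz": 0.01, "ry": -0.001}]
end [523.1 239.5  41.8] 0.15936080554984577
```

>>> move_arm(rows=[{"tx": -0.07, "ty": 0.9, "tz": 0.05, "rx": 0, "ry": -0.002, "rz": 0, "grip": 0}, {"tx": 0, "ty": 0.9, "tz": 0, "rx": 0, "ry": 0, "rz": 0, "grip": 0}, {"tx": 0, "ty": 0.8, "tz": 0, "rx": 0, "ry": 0, "rz": 0, "grip": 0}, {"tx": 0, "ty": 0.5, "tz": 0, "rx": 0, "ry": 0, "rz": 0, "grip": 0}, {"tx": 0, "ty": 0, "tz": 0, "rx": 0, "ry": 0, "rz": 0, "grip": 0}, {"tx": 0, "ty": 0, "tz": 0, "rx": 0, "ry": 0, "rz": 0, "grip": 0}])

```text
t: 18.82
eef_pos: [522.7, 239.8, 44.2]
tcp_rot: [-1.571, 0.0, 0.16]
ft_force: [2.6, 0.5, -2.2]
opening: 0.208
```

Run:
```python
from h import *
st();plan([523.1,239.5,41.8],.159,n=1)
p,d=env.read_camera('scene');cv2.imwrite('pics/scene9c.png',cv2.resize(p[160:230,320:420],None,fx=7,fy=7,interpolation=cv2.INTER_CUBIC))
```

```text
t 18.82 pos [522.7 239.8  44.2] rot [-1.5708e+00  3.0000e-04  1.6000e-01] F [ 2.6  0.5 -2.2] op 0.208 q [0.32 0.67 1.84 0.   0.63 0.16]
[{"tx": 0.03, "ty": 0.24, "tz": -0.04, "ry": 0.001}]
end [523.1 239.5  41.8] 0.15895408642832842
```

View pics/scene9c.png

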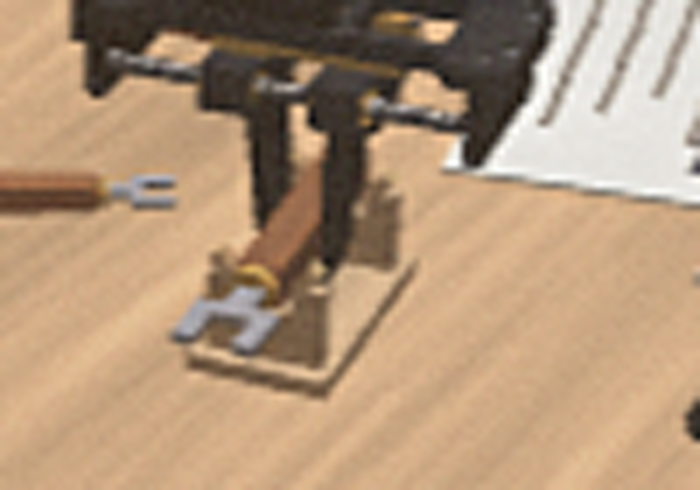

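The handle is in both notches. Lowering the last 2 mm, then opening partway.

>>> move_arm(rows=[{"tx": 0.03, "ty": 0.1, "tz": 0, "rx": 0, "ry": 0, "rz": 0, "grip": 0}, {"tx": 0, "ty": 0.1, "tz": 0, "rx": 0, "ry": 0, "rz": 0, "grip": 0}, {"tx": 0, "ty": 0, "tz": 0, "rx": 0, "ry": 0, "rz": 0, "grip": 0}, {"tx": 0, "ty": 0, "tz": 0, "rx": 0, "ry": 0, "rz": 0, "grip": 0}])

```text
t: 19.2
eef_pos: [522.9, 239.9, 42.8]
tcp_rot: [-1.571, -0.0, 0.16]
ft_force: [1.2, -0.5, -1.7]
opening: 0.21
```

>>> move_arm(rows=[{"tx": 0, "ty": 0, "tz": 0, "rx": 0, "ry": 0, "rz": 0, "grip": 25}, {"tx": 0, "ty": 0, "tz": 0, "rx": 0, "ry": 0, "rz": 0, "grip": 40}, {"tx": 0, "ty": 0, "tz": 0, "rx": 0, "ry": 0, "rz": 0, "grip": 60}, {"tx": 0, "ty": 0, "tz": 0, "rx": 0, "ry": 0, "rz": 0, "grip": 60}, {"tx": 0, "ty": 0, "tz": 0, "rx": 0, "ry": 0, "rz": 0, "grip": 60}, {"tx": 0, "ty": 0, "tz": 0, "rx": 0, "ry": 0, "rz": 0, "grip": 60}])

```text
t: 19.7
eef_pos: [522.9, 239.9, 42.7]
tcp_rot: [-1.571, 0.0, 0.16]
ft_force: [-0.4, 0.6, -0.6]
opening: 0.545
```

>>> move_arm(rows=[{"tx": 0, "ty": -1.0, "tz": 0, "rx": 0, "ry": 0, "rz": 0, "grip": 60}, {"tx": 0, "ty": -2.0, "tz": 0, "rx": 0, "ry": 0, "rz": 0, "grip": 60}, {"tx": 0, "ty": -3.0, "tz": 0, "rx": 0, "ry": 0, "rz": 0, "grip": 60}, {"tx": 0, "ty": -3.0, "tz": 0, "rx": 0, "ry": 0, "rz": 0, "grip": 60}, {"tx": 0, "ty": -3.0, "tz": 0, "rx": 0, "ry": 0, "rz": 0, "grip": 60}, {"tx": 0, "ty": -3.0, "tz": -2.0, "rx": 0, "ry": 0, "rz": 0, "grip": 60}, {"tx": 0, "ty": -3.0, "tz": -3.0, "rx": 0, "ry": 0, "rz": 0, "grip": 60}, {"tx": 0, "ty": 0, "tz": -3.0, "rx": 0, "ry": 0, "rz": 0, "grip": 60}, {"tx": 0, "ty": 0, "tz": -2.0, "rx": 0, "ry": 0, "rz": 0, "grip": 60}, {"tx": 0, "ty": 0, "tz": 0, "rx": 0, "ry": 0, "rz": 0, "grip": 60}])

```text
t: 20.53
eef_pos: [539.2, 138.8, 223.5]
tcp_rot: [-1.571, -0.002, 0.157]
ft_force: [0.1, -0.1, -0.7]
opening: 0.602
```

>>> move_arm(rows=[{"tx": 0, "ty": 0, "tz": 0, "rx": 0, "ry": 0, "rz": 0, "grip": 60}, {"tx": 0, "ty": 0, "tz": 0, "rx": 0, "ry": 0, "rz": 0, "grip": 60}])

```text
t: 20.7
eef_pos: [538.6, 142.1, 222.4]
tcp_rot: [-1.571, -0.0, 0.16]
ft_force: [-0.1, -0.5, 0.3]
opening: 0.599
```

Run:
```python
from h import *
st()
c=env.calibration('wrist');p,d=env.read_camera('wrist');cv2.imwrite('pics/w7.png',p);np.savez('pics/w7.npz',d=d,**c)
U,V=np.meshgrid(np.arange(640),np.arange(480));P=pt(c,U,V,d,fish=True)
np.save('pics/P7.npy',P)
p,d=env.read_camera('scene');cv2.imwrite('pics/scene10.png',p)
```

```text
t 20.7 pos [538.6 142.1 222.4] rot [-1.5705e+00 -1.0000e-04  1.5980e-01] F [-0.1 -0.5  0.3] op 0.599 q [ 0.14  0.41  1.74  0.    0.99 -0.02]
```

View pics/w7.png

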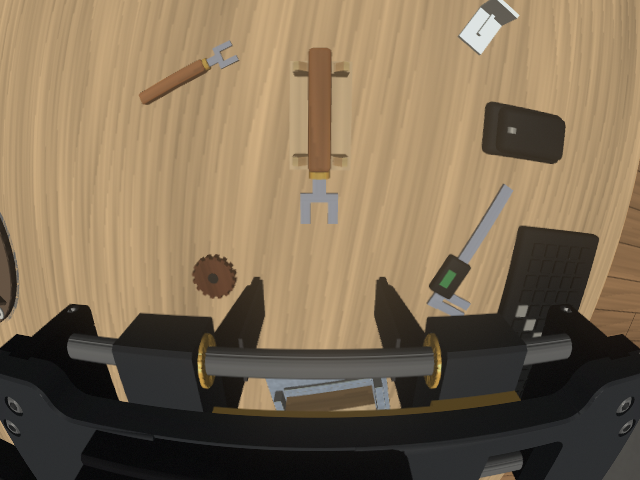

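View pics/scene10.png

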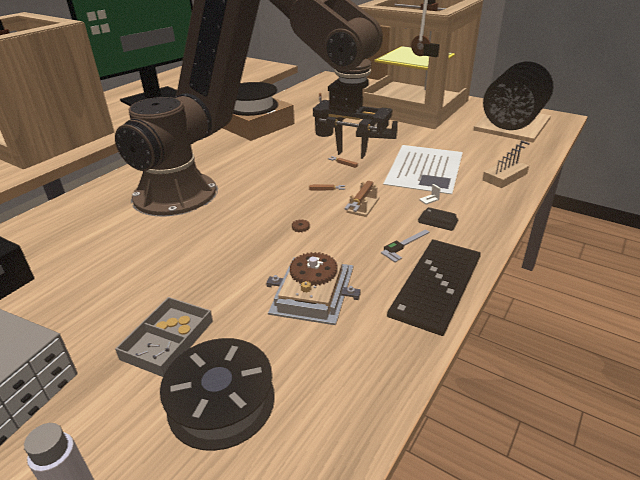

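Run:
```python
from h import *
P=np.load('pics/P7.npy');z=np.load('pics/w7.npz');c={k:z[k] for k in z.files}
for n,b in (('back',(55,75)),('mid',(90,120)),('front',(150,170))):
    print(n,np.median(P[b[0]:b[1],314:326,2]))
a,b=pt(c,319.5,48,z=53,fish=True),pt(c,319,173,z=53,fish=True)
l,r=pt(c,302,222,z=44.5,fish=True),pt(c,337,222,z=44.5,fish=True);t=(l+r)/2;m=(a+b)/2
print(m,'len',np.linalg.norm(a-b),'dir',np.degrees(np.arctan2(*(b-a)[1::-1])),'tips',t,np.median(P[205:220,302:308,2]),'dir',np.degrees(np.arctan2(*(t-m)[1::-1])))
env.job_done();print('done')
```

```text
back 53.777496845725636
mid 53.74765524312505
front 53.75515007990845
[522.38741807 238.90907988  53.        ] len 109.25664721218052 dir -81.07923481271786 tips [538.65619471 139.35544678  44.5       ] 45.251001898904775 dir -80.71892113461419
the job is handed in; nothing more can be done
done
```

The clip is snapped home in the axle groove, the fork is back in its rest, and I handed the job in at about t = 21 s of the 64 s allowed. No verdict is reported back.

- **Fork choice:** I took the largest fork, the one in the rest. The two smaller ones on the bench were left alone.
- **Push:** The force rose to about 7 N, dropped to near zero at the snap, then rose to about 18 N at the hard stop. That is above 12 N and below 25 N.
- **Clip check:** The wrist camera puts the clip centre about 0.1 mm from the axle axis.
- **Fork check:** The handle centre is within about 1 mm of where it started, level, and its direction is within 0.3°. The handle top measured 53.8 mm against 53 mm nominal, which is within depth noise.
- **Everything else:** The bystanders look unmoved by eye in the last pictures, and the gripper was open and well clear at hand-in.

The one disagreement was before the push, when the wrist and top cameras differed by 1–2 mm on the sideways alignment. The fork's slot had 3 mm of slack each side, so I went ahead.

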